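# Close the stone case and lift off its dust cover

## Task

Push the three little oilstones fully home in their open-fronted case so that their ends form one even row, then carry the nested pair of lids by the inner lid's tall fin, both together, and lower them gently onto the case until the inner lid is fully seated over the rim. Let go of the fin, take the outer lid by the collar round the fin and lift it off alone, straight up, leaving the inner lid seated and undisturbed. Finish still gripping the outer lid, held level and still over the case about 10 cm above where it sat; do not knock the spools and the small screwdriver about.

Things in the scene. Friction and masses are not known exactly. Their poses are not given: they have to be found in the camera images.
- case: Fixed wooden stone case, 88 (x) x 118 (y) x 32 mm high. Origin: centre of its underside, on the bench; x points from the open front to the back wall, z up. Three lanes along x, 32 mm wide, centred at y = +37, 0, -37 mm; floor 6 mm thick, side and back walls 6 mm, dividers 5 mm, all rising to 32 mm; front edge at x = -44 mm, inner face of the back wall at x = +38 mm.
- stone_1_center (a point): Centre of a loose oilstone on its wooden holder, 80 (x) x 26 x 20 mm high, 0.12 kg, on the case floor in the lane at y = +37 mm, sticking 10 to 28 mm out of the case's front at the start. It slides easily; home against the back wall its centre is at x = -2 mm in the case frame, its end 2 mm inside the front edge.
- stone_2_center (a point): Centre of a loose oilstone on its wooden holder, 80 (x) x 26 x 20 mm high, 0.12 kg, on the case floor in the lane at y = 0 mm, sticking 10 to 28 mm out of the case's front at the start. It slides easily; home against the back wall its centre is at x = -2 mm in the case frame, its end 2 mm inside the front edge.
- stone_3_center (a point): Centre of a loose oilstone on its wooden holder, 80 (x) x 26 x 20 mm high, 0.12 kg, on the case floor in the lane at y = -37 mm, sticking 10 to 28 mm out of the case's front at the start. It slides easily; home against the back wall its centre is at x = -2 mm in the case frame, its end 2 mm inside the front edge.
- inner_fin (a point): Centre of the free part of the inner lid's upright wooden fin, 12 mm thick (x), 34 mm long (y); it stands 26 mm out of the outer lid's collar, 13 mm above and below this point. Axes: the lid's, z up. With the inner lid fully seated this point is 83 mm above the bench, over the case's origin, y along the case's y (either way round).
- inner_lid: Inner lid: loose wooden cap, about 0.2 kg, origin at the centre of its lower edge, 71 mm below inner_fin. Plate 104 x 134 mm, underside at 20 mm (it rests on the case rim), with a skirt round it that fits over the case with 3 mm play a side (opening 94 x 124 mm, flared at the lower edge). At the start it stands on the bench with the outer lid on it.
- outer_collar (a point): Centre of the outer lid's collar, a wooden chimney 36 (x) x 54 (y) x 26 mm high round the fin: grip it across the 36 mm. It reaches 13 mm above and below this point, where the lid's plate begins. Axes: the lid's, z up. Nested, this point is 26 mm below inner_fin; the lid must rise 58 mm to clear the fin.
- outer_lid: Outer lid: loose wooden cover, 117 x 147 mm, about 0.16 kg, origin at the centre of its lower edge, 24 mm below outer_collar. Plate 6 mm thick with a 5 mm skirt. It simply rests on the inner lid (2.5 mm sideways play, 4 mm between collar and fin), so it comes along when the inner lid is carried by the fin.
- spool_1: the taller turned spool, a loose bystander to be left where it is (42 mm across, 70 mm high, behind the work); origin at the centre of its underside
- spool_3: the squat turned spool, a loose bystander to be left where it is (44 mm across, 40 mm high, in front of the work); origin at the centre of its underside
- screwdriver_small: the small screwdriver, a loose bystander to be left where it is (lying flat in front of the work, 186 mm overall, 26 mm high); origin at the centre of its underside
Mind the look-alikes: they are no part of the job. What is shaped like the part that bears stone_2_center but green or purple is not meant.

How it is judged:
By the outcome, as a careful person would: the job done as asked, in the order asked, and still so for the second after the job is handed in, while the arm keeps its last pose, push and grip.
It also fails if it takes over 61 s, if anything falls off the work surface, if the arm or the gripper's body presses on something with over 40 N, if the wrist force passes 120 N, or if a joint passes its speed limit or range.

## Robot

A 6-joint arm with a two-finger parallel gripper is mounted at the origin on a cart in front of the work surface, level with it; the furniture and walls round the work are solid. World frame = base frame: x ahead of the robot, y to its left, z up, the work surface at z = 0. Lengths are in m, angles in degrees, forces in N, time in s.
With the tool pointing down it reaches from about 0.325 to 0.85 m from the base axis. Payload 4.4 kg.
Tool frame: the origin (TCP) lies midway between the tips of the shut fingers; the grasp point (between the pads) lies 19 mm behind it; z points along the fingers, y is the direction in which the jaws open and shut (so a half turn about z gives the same grasp; the last joint's range is limited). The gripper opens to 94 mm and grips with 3 to 60 N. Pads are 16 mm wide; open, the fingers measure 119 mm over their backs; the gripper's body (75 mm by 177 mm) begins 78 mm behind the grasp point.
Start: joints at [59.674, 11.837, 88.321, -0, 79.842, -8.623], TCP at [0.213, 0.534, 0.205] pointing down, gripper open.
Joint ranges: [-156.59, 156.59], [-49.26, 127.26], [12.9, 141.05], [-63.56, 243.56], [4.71, 150.69], [-161.64, 161.64]. Speed limits (degrees/s): [159.86, 159.86, 180, 180, 180, 180].

## Interface

Orientations are given as [roll, pitch, yaw] about the fixed x, y, z axes, in that order (R = Rz(yaw) Ry(pitch) Rx(roll)).
In Python, from plant import ctrl, cams gives the robot as it stands. The module is installed in compiled form; this text tells all that it offers.
- The arm moves only by the shell command python3 -m handwheel 'ROWS' [FORCE]. ROWS is JSON, a list of rows, each an object with "turn": the turn, a rotation vector about the tool's x, y, z in degrees, a list of three; "translation": the shift along the tool's x, y, z in mm, a list of three; "claw": the finger opening in mm, from 0 to 94. In form: [{"turn": [rx, ry, rz], "translation": [tx, ty, tz], "claw": claw}, ...]. A call has exactly 10 rows; each row shifts and turns the pose as measured when the row begins, along the tool's axes as they then stand; what a row does not reach is not made up. A row lasts 1/8 s, in which the tool goes at most 62.5 mm and 10.7 degrees, less where a joint would pass 70% of its speed; a pose out of reach is approached as far as the arm can. A call is refused whole if a number of a shift passes 62.5 or a number of a turn 10.7, either way. A call with a gripper value outside its range is refused whole. The fingers move at their own pace and stop on an object; FORCE is the grip in N (left out, the last holds). Time passes only in rows, so rows that do not move let the fingers close, or fill a call up. It gives the time, the measured TCP pose, the force and the opening at its end, in the units of the state.
- ctrl.get_obs(): the state, without advancing time (a new reading comes with each control period).
- cams.read_camera(name): name is "side" or "top" or "wrist"; returns a dict with "frame" (420x560x3 uint8, red, green, blue), "z_map" (420x560 float32, m along the optical axis (not along the pixel's ray), 0 where there is no reading), "fovy" (degrees; the focal length in pixels is half the picture's height over the tangent of half this angle, whatever the lens; pixels are square), "cx", "cy" (the principal point, pixels), "D" ([k1, k2, p1, p2, k3] as OpenCV has them; the pictures are not rectified), "xyz" and "attitude" of the camera in the world; the wrist camera has in their place "tool_from_camera" (4x4, takes a point from camera to tool coordinates, whose origin is the TCP and whose axes are the flange's). Camera axes: x right, y up, looking along -z (the intrinsics and any distortion apply to the point x, -y, -z); pixel columns grow to the right and rows downward; lengths in m; the calibration is good to about 2 mm. A picture is of the moment at which its call begins: read the wrist's pose just before it.
- ctrl.sign_off(): hands the job in, once; it reports no verdict.
Trained networks look in a picture, given as the dict that the camera call returned (one of the last four; its "shot" number tells which), for a name from the list of things; names that differ only in an ending like _2 or _b are one class to them, and where a whole thing is asked for, a point or a joint stands for the part that bears it (a point fixed in the world has none). Each returns a list of dicts, best first, with "p" (0 to 1); they miss things now and then, are a little off and sometimes report something else, mostly with a low value. They report only what shows in the picture. A call takes as long as a camera call. They do not tell look-alikes from the thing itself.
- cams.trace(name, picture): "pixels" (420x560 bool, what is visible of it) and "extent" ([left, top, right, bottom] in pixels, round what is visible of it).
The state is a dict: "clock": time; "joints": joint angles; "joint_vel": joint speeds; "joint_torque": joint torques, N m; "position": TCP position; "eef_rot": TCP orientation; "force": force on the tool from outside, world axes, zero at the start; "moment": the same for the moment, N m; "gripper_width": opening from 0.0 (shut) to 1.0 (fully open).
Only numpy, scipy, OpenCV 4.12 (cv2) and the standard library are available. Lean on these libraries where they do the work, as an engineer would, in place of code of your own. Each camera call takes 0.05 s, during which the arm holds its last target.

## Working session

There is one attempt and no reset: what is moved stays moved. The work goes in short steps, Python scripts to look and compute and a shell command to move; the robot and the scene stay as the last step left them, time stands still between calls to the robot, and variables do not carry over. Pictures are saved under pics/ and viewed, and the job is handed in when it is done.

```bash
mkdir -p pics
cat > h.py <<'E'
import numpy as np, cv2
from scipy.spatial.transform import Rotation as R
from plant import ctrl, cams
def K(c):
    f=c["frame"].shape[0]/2/np.tan(np.radians(c["fovy"])/2)
    return np.array([[f,0,c["cx"]],[0,f,c["cy"]],[0,0,1.]])
def save(c,n): cv2.imwrite(f"pics/{n}.png",c["frame"][:,:,::-1])
def campose(c,obs=None):
    if "tool_from_camera" in c:
        T=np.array(c["tool_from_camera"]); o=obs
        Rt=R.from_euler("xyz",o["eef_rot"],degrees=True).as_matrix()
        return Rt@T[:3,:3], Rt@T[:3,3]+np.array(o["position"])
    a=np.array(c["attitude"])
    M=a if a.shape==(3,3) else R.from_euler("xyz",a,degrees=True).as_matrix()
    return M,np.array(c["xyz"])
def cloud(c,obs=None):
    h,w=c["z_map"].shape
    u,v=np.meshgrid(np.arange(w),np.arange(h))
    p=cv2.undistortPoints(np.stack([u,v],-1).reshape(-1,1,2).astype(float),K(c),np.array(c["D"],float)).reshape(h,w,2)
    z=c["z_map"]
    P=np.stack([p[...,0]*z,-p[...,1]*z,-z],-1)
    M,t=campose(c,obs)
    W=P@M.T+t
    W[z==0]=np.nan
    return W
def proj(c,X,obs=None):
    M,t=campose(c,obs)
    P=(np.atleast_2d(X)-t)@M
    P=P*[1,-1,-1]
    return cv2.projectPoints(P,np.zeros(3),np.zeros(3),K(c),np.array(c["D"],float))[0].reshape(-1,2)
E
python3 - <<'E'
from h import *
print({k:(v if not hasattr(v,'shape') else v) for k,v in ctrl.get_obs().items()})
for n in ["top","side"]:
    c=cams.read_camera(n); save(c,n+"0")
    print(n,c["xyz"],c["attitude"],c["fovy"],c["cx"],c["cy"],c["D"])
    for t in ["case","stone_1_center","inner_fin","inner_lid","outer_lid","outer_collar","spool_1","spool_3","screwdriver_small"]:
        print(t,[(round(d["p"],2),d["extent"]) for d in cams.trace(t,c)])
E
```

```text
{'clock': 0.0, 'joints': array([ 5.96742771e+01,  1.18822473e+01,  8.84037695e+01,  1.15794771e-03,
        7.98407471e+01, -8.62347973e+00]), 'joint_vel': array([-0.01937261, -0.02487094, -0.02613893, -0.05204942,  0.01337366,
        0.08133967]), 'joint_torque': array([ 9.86109626e-04, -3.70871115e+01, -2.81423628e+01,  7.01015792e-02,
        3.59930936e-02, -1.61306548e-04]), 'position': array([0.21222766, 0.53354531, 0.20431917]), 'eef_rot': array([-1.79874840e+02, -2.01334958e-02,  1.58297529e+02]), 'force': array([-0.31009533,  0.58281043, -0.19380914]), 'moment': array([-0.05116247,  0.03517413,  0.02348214]), 'gripper_width': 1.0012586513992427}
top [ 0.4185536  -0.11473981  1.17528331] [  7.0456942   -1.22515699 -90.93301692] 52.69235497919057 281.0997965701633 207.10938113614293 [-0.04497516  0.          0.          0.          0.        ]
case [(0.67, [256.4, 187.4, 300.8, 225.9])]
stone_1_center [(0.75, [263.6, 206.6, 271.5, 235.0]), (0.52, [213.2, 130.4, 233.1, 150.8])]
inner_fin [(0.62, [172.1, 218.9, 188.5, 229.4]), (0.33, [208.8, 267.7, 225.9, 282.8])]
inner_lid [(0
[... 615 characters left out ...]
7 [-0.10372027  0.          0.          0.          0.        ]
case [(0.98, [245.3, 204.7, 277.3, 240.3])]
stone_1_center [(0.53, [254.9, 226.3, 282.1, 234.8]), (0.48, [244.6, 204.7, 280.2, 242.8])]
inner_fin [(0.59, [214.7, 259.6, 292.5, 322.5])]
inner_lid [(0.55, [216.0, 258.6, 289.1, 324.7])]
outer_lid [(0.8, [211.7, 259.4, 293.1, 319.2])]
outer_collar [(0.83, [215.5, 261.2, 290.7, 315.2])]
spool_1 [(0.84, [161.2, 225.9, 187.5, 254.4]), (0.84, [311.6, 255.7, 327.3, 280.1]), (0.19, [213.1, 258.1, 291.1, 317.2])]
spool_3 [(0.84, [161.2, 225.9, 187.5, 254.4]), (0.84, [311.6, 255.7, 327.3, 280.1]), (0.19, [213.1, 258.1, 291.1, 317.2])]
screwdriver_small [(0.79, [303.7, 296.1, 371.5, 362.0])]
```

View pics/top0.png

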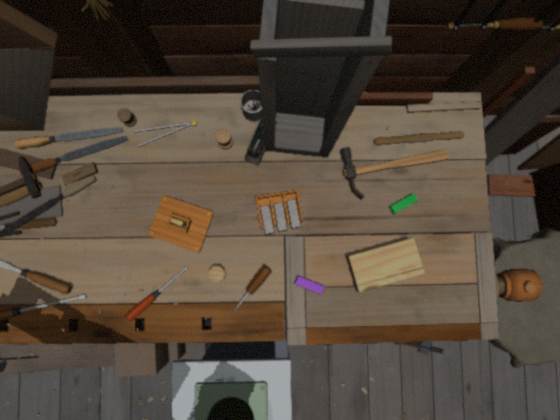

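View pics/side0.png

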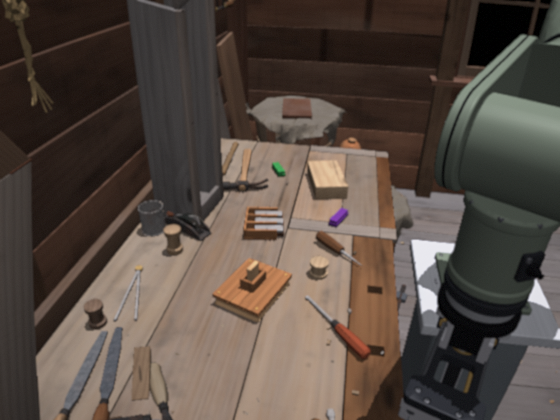

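Run:
```python
from h import *
for n in ["top","side"]:
    c=cams.read_camera(n); W=cloud(c); np.save(n+"_W.npy",W); np.save(n+"_f.npy",c["frame"])
    y0,y1,x0,x1=(110,350,110,330) if n=="top" else (190,370,140,390)
    im=cv2.resize(c["frame"][y0:y1,x0:x1],None,fx=3.2 if n=='side' else 2.5,fy=3.2 if n=='side' else 2.5,interpolation=cv2.INTER_CUBIC)
    cv2.imwrite(f"pics/{n}0z.png",im[:,:,::-1]); print(im.shape)
    def st(m,l): 
        p=W[m]; print(n,l,m.sum(),np.nanmin(p,0).round(3),np.nanmax(p,0).round(3),np.nanmedian(p,0).round(3))
    st((W[...,2]<0.01),"table")
```

```text
(600, 550, 3)
top table 170215 [-0.337 -1.58  -0.824] [1.117 1.123 0.01 ] [ 0.43  -0.186 -0.003]
(576, 800, 3)
side table 107445 [-1.049 -1.993 -0.813] [1.106 0.515 0.01 ] [ 0.436  0.017 -0.001]
```

View pics/top0z.png

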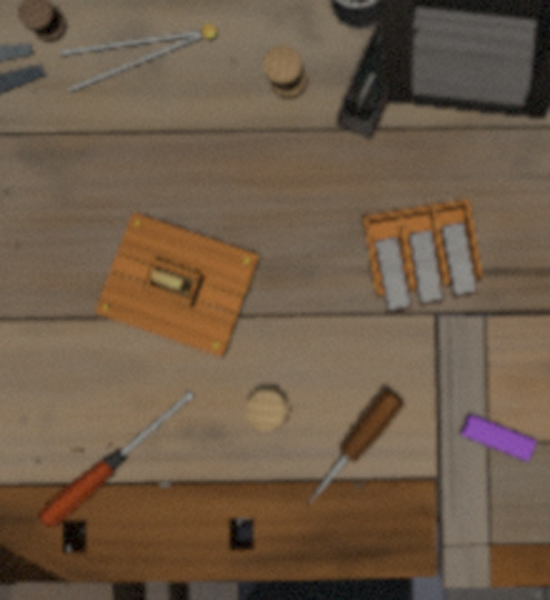

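View pics/side0z.png

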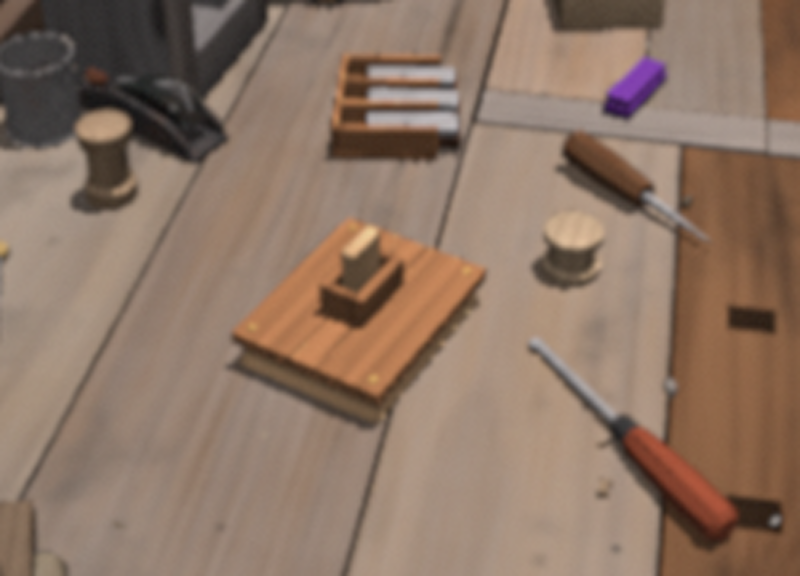

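Run:
```python
import numpy as np,cv2
W=np.load("top_W.npy")
def st(l,r,zlo,zhi):
    x0,y0,x1,y1=r; P=W[y0:y1,x0:x1].reshape(-1,3); P=P[(P[:,2]>zlo)&(P[:,2]<zhi)]
    rect=cv2.minAreaRect((P[:,:2]*1000).astype(np.float32))
    print(l,len(P),np.median(P,0).round(4),rect, 'z',np.percentile(P[:,2],[5,50,95]).round(4))
st("bench",(230,170,250,230),-1,1)
st("case all",(240,175,315,245),.012,.06)
st("case rim",(240,175,315,245),.027,.045)
st("stones",(240,200,315,240),.018,.028)
st("outer plate",(140,185,222,262),.045,.068)
st("outer all",(140,185,222,262),.015,.2)
st("collar",(140,185,222,262),.075,.093)
st("fin",(140,185,222,262),.098,.13)
st("spool1",(205,120,240,158),.02,.1)
st("spool3",(200,258,232,290),.015,.1)
st("screwdr",(120,260,195,330),.01,.1)
st("darkdriver",(230,258,275,312),.01,.1)
# obstacles >0.1
m=(W[...,2]>0.12)
P=W[m]; 
for zlo,zhi in [(.02,.1),(.1,.2),(.2,.4),(.4,.7)]:
    q=W[(W[...,2]>zlo)&(W[...,2]<zhi)]; print(zlo,len(q),np.nanmin(q,0).round(3) if len(q) else 0,np.nanmax(q,0).round(3) if len(q) else 0)
# post region
for v in range(20,200,12):
    print(v,[tuple(W[v,u].round(2)) for u in (250,265,290,320,340,370)])
```

```text
bench 1195 [ 5.857e-01 -2.540e-02 -1.000e-04] ((587.3994750976562, -26.180843353271484), (53.9989013671875, 167.882080078125), 89.73065185546875) z [-0.0038 -0.0001  0.0038]
case all 1230 [ 0.5429 -0.1386  0.0264] ((546.5790405273438, -137.58544921875), (106.60173034667969, 118.34112548828125), 8.966772079467773) z [0.0159 0.0264 0.0332]
case rim 539 [ 0.5522 -0.1356  0.03  ] ((547.8523559570312, -137.19898986816406), (103.96117401123047, 117.82276916503906), 8.82204532623291) z [0.0273 0.03   0.0343]
stones 646 [ 0.5353 -0.1405  0.0251] ((534.6571044921875, -141.18191528320312), (79.3976821899414, 114.61849212646484), 11.237554550170898) z [0.0201 0.0251 0.0277]
outer plate 174 [0.5156 0.1268 0.0573] ((518.4189453125, 131.15061950683594), (55.300392150878906, 35.98466110229492), 69.54872131347656) z [0.05   0.0573 0.0611]
outer all 2341 [0.5179 0.1276 0.0318] ((519.4861450195312, 130.89459228515625), (150.48068237304688, 116.42938232421875), 69.39683532714844) z [0.0275 0.0318 0.0583]
collar 62 [0.5183 0.131  0.083 ] ((519.0166625976562, 131.11849975585938), (34.065147399902344, 11.389488220214844), 70.79632568359375) z [0.0787 0.083  0.0855]
  return _methods._mean(a, axis=axis, dtype=dtype,
  ret = um.true_divide(
Traceback (most recent call last):
IndexError: index -1 is out of bounds for axis 0 with size 0
```

Run:
```python
import numpy as np,cv2
W=np.load("top_W.npy")
def st(l,r,zlo,zhi):
    x0,y0,x1,y1=r; P=W[y0:y1,x0:x1].reshape(-1,3); P=P[(P[:,2]>zlo)&(P[:,2]<zhi)]
    if len(P)<4: print(l,len(P)); return
    rect=cv2.minAreaRect((P[:,:2]*1000).astype(np.float32))
    print(l,len(P),np.median(P,0).round(4),np.round(rect[0],1),np.round(rect[1],1),round(rect[2],1), 'z',np.percentile(P[:,2],[5,50,95]).round(4))
st("fin",(140,185,222,262),.07,.13)
st("collartop",(140,185,222,262),.052,.066)
st("collar/fin all",(140,185,222,262),.045,.2)
st("lid edge",(140,185,222,262),.02,.04)
st("spool1",(205,120,240,158),.02,.1)
st("spool1top",(205,120,240,158),.06,.1)
st("spool3",(200,258,232,290),.015,.1)
st("screwdr",(120,260,195,330),.01,.1)
for v in range(30,200,12):
    print(v,[tuple(W[v,u].round(2).tolist()) for u in (245,255,265,290,320,340,370)])
W=np.load("side_W.npy")
for v in range(20,230,15):
    print(v,[tuple(W[v,u].round(2).tolist()) for u in (140,160,180,200,215)])
```

```text
fin 64 [0.5183 0.1299 0.083 ] [519.  131.1] [34.1 11.4] 70.8 z [0.0783 0.083  0.0855]
collartop 162 [0.5167 0.129  0.0574] [518.4 131.2] [55.3 36. ] 69.5 z [0.0536 0.0574 0.0611]
collar/fin all 240 [0.5178 0.1285 0.0582] [518.4 131.2] [55.3 36. ] 69.5 z [0.052  0.0582 0.085 ]
lid edge 2092 [0.5179 0.1276 0.0315] [519.5 130.9] [150.5 116.4] 69.4 z [0.0273 0.0315 0.0351]
spool1 230 [0.747  0.0121 0.0692] [749.9  12.5] [40.5 41.9] 56.6 z [0.0278 0.0692 0.0731]
spool1top 199 [0.7491 0.0122 0.0696] [749.9  12.5] [40.4 41.9] 56.6 z [0.0654 0.0696 0.0733]
spool3 219 [0.3849 0.0337 0.0397] [383.3  33.8] [42.7 41.1] 63.6 z [0.0362 0.0397 0.0441]
screwdr 383 [0.3028 0.2315 0.0208] [330.3 200.1] [ 24.6 193. ] 40.4 z [0.0118 0.0208 0.0272]
30 [(1.1, -0.04, -0.01), (1.1, -0.07, -0.01), (0.77, -0.11, 0.57), (0.83, -0.15, 0.45), (0.83, -0.21, 0.47), (0.82, -0.24, 0.47), (0.74, -0.26, 0.61)]
42 [(1.1, -0.04, -0.08), (0.73, -0.09, 0.59), (0.73, -0.11, 0.6), (0.73, -0.14, 0.61), (0.72, -0.19, 0.62), (0.72, -0.21, 0.63), (0.71, -0.25, 0.64)]
54 [(1.1, -0.03, -0.16), (0.72, -0.09, 0.58), (0.72, -0.11, 0
[... 2663 characters left out ...]
1, 0.3), (0.75, -0.26, 0.24), (0.71, -0.25, 0.24)]
140 [(1.1, -0.54, 0.05), (0.81, -0.11, 0.25), (0.75, -0.1, 0.26), (0.76, -0.26, 0.19), (0.71, -0.25, 0.2)]
155 [(1.1, -0.53, -0.0), (0.81, -0.11, 0.21), (0.76, -0.1, 0.22), (0.76, -0.26, 0.14), (0.71, -0.25, 0.15)]
170 [(1.1, -0.51, -0.06), (0.82, -0.11, 0.16), (0.76, -0.1, 0.17), (0.77, -0.26, 0.09), (0.71, -0.25, 0.11)]
185 [(1.1, -0.49, -0.11), (0.83, -0.11, 0.12), (0.77, -0.1, 0.13), (0.77, -0.26, 0.04), (0.72, -0.26, 0.05)]
200 [(0.9, -0.13, 0.05), (0.83, -0.11, 0.07), (0.77, -0.1, 0.08), (0.72, -0.12, 0.08), (0.71, -0.21, 0.03)]
215 [(0.86, -0.04, 0.06), (0.81, -0.06, 0.06), (0.77, -0.09, 0.04), (0.72, -0.12, 0.03), (0.7, -0.17, -0.0)]
```

```bash
cat >> h.py <<'E'
def plan(target,yaw,n,obs=None,tmax=10.5):
    "prints suggested rows: straight line to target (m), yaw deg, tool down"
    o=obs or ctrl.get_obs(); p=np.array(o["position"]); y=o["eef_rot"][2]
    dy=(yaw-y+180)%360-180; d=(np.array(target)-p)*1000/n
    print("pos",p.round(4),"rot",np.round(o["eef_rot"],2),"dyaw",round(dy,2),"dist",np.linalg.norm(d)*n, "per row",np.linalg.norm(d))
    for i in range(n):
        a=np.radians(y); t=np.clip(-dy,-tmax,tmax)
        tx=d[0]*np.cos(a)+d[1]*np.sin(a); ty=d[0]*np.sin(a)-d[1]*np.cos(a)
        print("t",round(t,1),"tr",round(tx,1),round(ty,1),round(-d[2],1))
        y-=t; dy+=t
E
python3 - <<'E'
from h import *
o=ctrl.get_obs(); print(o["clock"],o["position"],o["eef_rot"])
c=cams.read_camera("wrist"); save(c,"wrist0"); print(np.array(c["tool_from_camera"]).round(4),c["fovy"],c["cx"],c["cy"],c["D"])
plan([0.46,-0.15,0.22],98.9,14,o)
E
```

```text
1.1 [0.21264603 0.53423022 0.20544762] [1.79999736e+02 5.32386883e-04 1.58295146e+02]
[[-5.000e-04  9.675e-01  2.529e-01  7.410e-02]
 [ 1.000e+00  4.000e-04  3.000e-04  1.200e-03]
 [ 2.000e-04  2.529e-01 -9.675e-01 -1.802e-01]
 [ 0.000e+00  0.000e+00  0.000e+00  1.000e+00]] 71.32395629905514 281.4894643276153 212.0180895803761 [-0.02925272  0.          0.          0.          0.        ]
pos [0.2126 0.5342 0.2054] rot [180.    0.  158.3] dyaw -59.4 dist 727.7133693805266 per row 51.97952638432333
t 10.5 tr -34.5 -38.9 -1.0
t 10.5 tr -41.0 -31.9 -1.0
t 10.5 tr -46.1 -23.9 -1.0
t 10.5 tr -49.7 -15.1 -1.0
t 10.5 tr -51.6 -5.8 -1.0
t 6.9 tr -51.8 3.7 -1.0
t -0.0 tr -51.0 9.9 -1.0
t -0.0 tr -51.0 9.9 -1.0
t -0.0 tr -51.0 9.9 -1.0
t -0.0 tr -51.0 9.9 -1.0
t -0.0 tr -51.0 9.9 -1.0
t -0.0 tr -51.0 9.9 -1.0
t -0.0 tr -51.0 9.9 -1.0
t -0.0 tr -51.0 9.9 -1.0
```

View pics/wrist0.png

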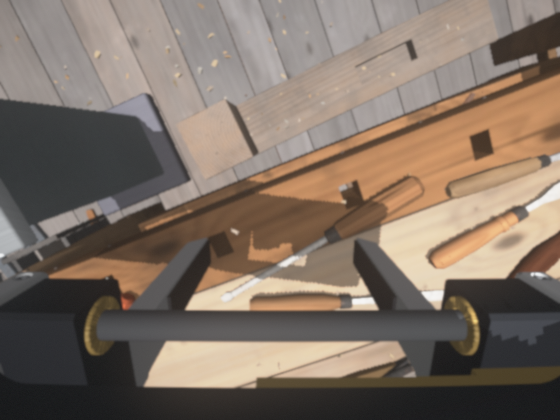

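Run:
```python
from h import *
plan([0.51,0.12,0.24],98.9,10)
```

```text
pos [0.2127 0.5342 0.2055] rot [180.    0.  158.3] dyaw -59.4 dist 511.0653104785616 per row 51.106531047856166
t 10.5 tr -42.9 -27.5 -3.5
t 10.5 tr -47.2 -19.2 -3.5
t 10.5 tr -49.9 -10.3 -3.5
t 10.5 tr -51.0 -1.0 -3.5
t 10.5 tr -50.3 8.3 -3.5
t 6.9 tr -48.0 17.3 -3.5
t -0.0 tr -45.5 23.0 -3.5
t -0.0 tr -45.5 23.0 -3.5
t -0.0 tr -45.5 23.0 -3.5
t -0.0 tr -45.5 23.0 -3.5
```

```bash
python3 -m handwheel '[{"turn":[0,0,10.5],"translation":[-43,-27,-4],"claw":94},{"turn":[0,0,10.5],"translation":[-47,-19,-4],"claw":94},{"turn":[0,0,10.5],"translation":[-50,-10,-4],"claw":94},{"turn":[0,0,10.5],"translation":[-51,-1,-4],"claw":94},{"turn":[0,0,10.5],"translation":[-50,8,-4],"claw":94},{"turn":[0,0,7],"translation":[-48,17,-4],"claw":94},{"turn":[0,0,0],"translation":[-46,23,-4],"claw":94},{"turn":[0,0,0],"translation":[-46,23,-4],"claw":94},{"turn":[0,0,0],"translation":[-46,23,-4],"claw":94},{"turn":[0,0,0],"translation":[-46,23,-4],"claw":94}]'
python3 - <<'E'
from h import *
o=ctrl.get_obs(); c=cams.read_camera("wrist"); save(c,"wrist1"); W=cloud(c,o); np.save("w1_W.npy",W); np.save("w1_f.npy",c["frame"])
print(o["clock"],o["joint_vel"].round(2))
P=W.reshape(-1,3); P=P[(abs(P[:,0]-.519)<.1)&(abs(P[:,1]-.131)<.1)]
for l,a,b in [("bench",-.01,.01),("plate",.027,.036),("collar",.052,.063),("fin",.077,.09)]:
    q=P[(P[:,2]>a)&(P[:,2]<b)]
    if len(q)>5:
        r=cv2.minAreaRect((q[:,:2]*1000).astype(np.float32)); print(l,len(q),np.round(r[0],1),np.round(r[1],1),round(r[2],2),np.median(q[:,2]).round(4))
plan([0.475,-0.145,0.22],98.9,6,o)
E
```

```text
clock: 2.4
position: [0.5093, 0.1038, 0.248]
eef_rot: [179.7, -0.1, 97.4]
force: [1.2, 0.7, 0.6]
gripper_width: 1.001
2.4 [-42.31  16.51 -21.4    0.39   4.42 -42.06]
bench 9430 [519. 131.] [200. 200.] 90.0 0.001
plate 8236 [519.8 132.4] [147.5 117.5] 70.23 0.0328
collar 719 [519.8 132.5] [53.7 36. ] 70.11 0.0585
fin 291 [520.2 132.5] [33.3 12. ] 70.31 0.0844
pos [0.5093 0.1038 0.248 ] rot [ 1.7966e+02 -1.3000e-01  9.7390e+01] dyaw 1.51 dist 252.73214564923322 per row 42.1220242748722
t -1.5 tr -40.4 -11.0 4.7
t -0.0 tr -40.1 -12.1 4.7
t -0.0 tr -40.1 -12.1 4.7
t -0.0 tr -40.1 -12.1 4.7
t -0.0 tr -40.1 -12.1 4.7
t -0.0 tr -40.1 -12.1 4.7
```

View pics/wrist1.png

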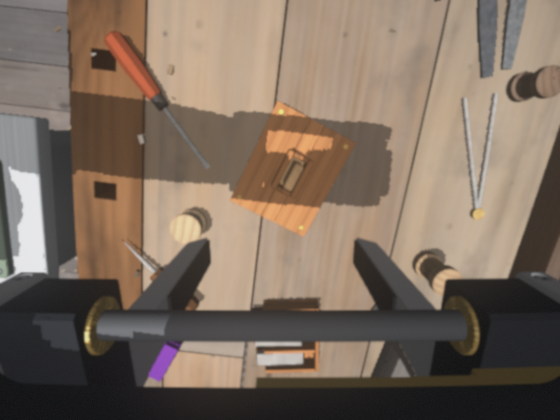

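```bash
python3 -m handwheel '[{"turn":[0,0,-1.5],"translation":[-40,-11,4],"claw":60},{"turn":[0,0,0],"translation":[-40,-12,4],"claw":30},{"turn":[0,0,0],"translation":[-40,-12,4],"claw":0},{"turn":[0,0,0],"translation":[-40,-12,4],"claw":0},{"turn":[0,0,0],"translation":[-40,-12,4],"claw":0},{"turn":[0,0,0],"translation":[-20,-6,4],"claw":0},{"turn":[0,0,0],"translation":[-10,-2,4],"claw":0},{"turn":[0,0,0],"translation":[0,0,4],"claw":0},{"turn":[0,0,0],"translation":[0,0,0],"claw":0},{"turn":[0,0,0],"translation":[0,0,0],"claw":0}]'
python3 - <<'E'
from h import *
o=ctrl.get_obs(); c=cams.read_camera("wrist"); save(c,"wrist2"); W=cloud(c,o); np.save("w2_W.npy",W); np.save("w2_f.npy",c["frame"])
print(o["clock"],o["joint_vel"].round(2))
P=W.reshape(-1,3); P=P[(abs(P[:,0]-.54)<.085)&(abs(P[:,1]+.138)<.09)]
for l,a,b in [("bench",-.01,.003),("rim",.0295,.037),("stonetop",.023,.0285),("all",.012,.04)]:
    q=P[(P[:,2]>a)&(P[:,2]<b)]
    if len(q)>5:
        r=cv2.minAreaRect((q[:,:2]*1000).astype(np.float32)); print(l,len(q),np.round(r[0],1),np.round(r[1],1),round(r[2],2),np.median(q[:,2]).round(4))
print([(round(d["p"],2),d["extent"]) for d in cams.trace("stone_1_center",c)])
E
```

```text
clock: 3.7
position: [0.4811, -0.1454, 0.2165]
eef_rot: [179.3, 0.2, 98.6]
force: [0.2, -0.2, -0.6]
gripper_width: 0.007
3.7 [0.58 0.04 0.19 0.1  0.18 0.14]
bench 8010 [ 540. -138.] [170. 180.] 0.01 0.0009
rim 1606 [ 556.8 -133.9] [ 88.7 116.7] 8.76 0.0328
stonetop 3334 [ 545.8 -135.4] [ 99.8 115.7] 8.77 0.0269
all 6117 [ 547.6 -135. ] [107.4 117.1] 9.06 0.0271
[(0.98, [289.1, 155.5, 354.7, 177.6])]
```

View pics/wrist2.png

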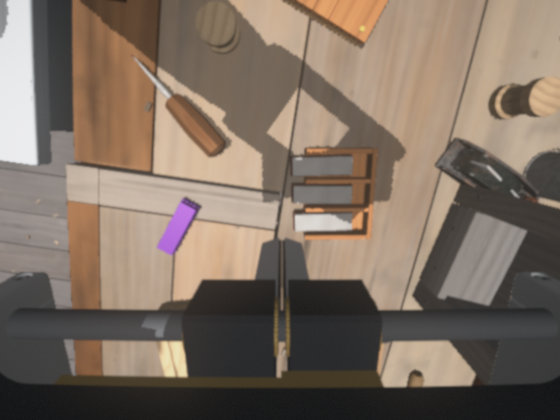

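Run:
```python
import numpy as np
for n in ["w2","top","side"]:
    W=np.load(n+"_W.npy").reshape(-1,3); 
    a=np.radians(8.8); c=np.array([.5568,-.1345]); d=W[:,:2]-c
    L=np.c_[d[:,0]*np.cos(a)+d[:,1]*np.sin(a), -d[:,0]*np.sin(a)+d[:,1]*np.cos(a), W[:,2]]*1000
    L=L[(abs(L[:,0])<85)&(abs(L[:,1])<75)]
    q=L[(L[:,2]>(29.5))&(L[:,2]<37)]
    pc=lambda v:np.percentile(v,[0.5,2,98,99.5]).round(1)
    print(n,"rim",len(q),"x",pc(q[:,0]),"y",pc(q[:,1]))
    for k,y in ((1,37),(2,0),(3,-37)):
        s=L[(abs(L[:,1]-y)<10)&(L[:,2]>15)&(L[:,2]<31)&(L[:,0]<30)]
        if len(s): print(" stone",k,len(s),"x",pc(s[:,0]),"y",pc(L[(abs(L[:,1]-y)<15)&(L[:,2]>15)&(L[:,0]<-46)][:,1]),"z",np.median(s[:,2]).round(1))
```

```text
w2 rim 1606 x [-43.7 -42.3  43.4  43.7] y [-57.4 -56.7  58.8  58.9]
 stone 1 995 x [-61.9 -61.7  13.9  15. ] y [22.1 22.6 36.5 42.7] z 27.0
 stone 2 920 x [-61.6 -60.3  14.6  16.1] y [-9.8 -7.  12.6 13.5] z 27.1
 stone 3 847 x [-58.8 -57.5  17.   18.1] y [-48.7 -48.3 -24.8 -24.5] z 27.0
top rim 311 x [-57.7 -52.3  41.9  42.4] y [-60.  -59.4  57.1  57.6]
 stone 1 209 x [-63.6 -61.9  12.6  14.8] y [22.4 22.8 46.8 47.3] z 25.5
 stone 2 207 x [-62.4 -60.5  13.8  15.5] y [-13.  -12.6  11.5  11.8] z 25.5
 stone 3 213 x [-59.7 -58.8  16.7  19.3] y [-51.4 -51.3 -26.4 -25.9] z 25.4
side rim 262 x [-45.9 -44.6  40.8  41.5] y [-60.4 -59.1  58.7  59.2]
 stone 1 114 x [-63.3 -63.3  11.5  13.1] y [24.8 25.9 49.9 51.2] z 26.3
 stone 2 93 x [-63.1 -63.1  13.7  13.9] y [-11.5 -10.7  13.7  13.9] z 26.1
 stone 3 95 x [-60.1 -60.1  15.6  15.9] y [-49.4 -48.1 -23.6 -22.7] z 25.8
```

```bash
cat >> h.py <<'E'
CASE=np.array([.5560,-.1346]); CY=8.8
def tocase(p):
    a=np.radians(CY); d=np.array(p)[:2]-CASE
    return np.array([d[0]*np.cos(a)+d[1]*np.sin(a),-d[0]*np.sin(a)+d[1]*np.cos(a)])*1000
def st(yaw=98.8,o=None):
    o=o or ctrl.get_obs()
    Rc=R.from_euler("xyz",o["eef_rot"],degrees=True); Rt=R.from_euler("xyz",[180,0,yaw],degrees=True)
    print("t",round(o["clock"],2),"case xy",tocase(o["position"]).round(1),"z",round(o["position"][2]*1000,1),"pos",np.round(o["position"],4),"fix turn",np.degrees((Rc.inv()*Rt).as_rotvec()).round(2),"F",np.round(o["force"],1),"M",np.round(o["moment"],2),"w",round(o["gripper_width"]*94,1),"v",np.abs(o["joint_vel"]).max().round(2))
E
python3 -c "
from h import *
st()"
```

```text
t 3.8 case xy [-75.7   0.7] z 216.6 pos [ 0.4811 -0.1455  0.2166] fix turn [ 0.73  0.2  -0.23] F [0.7 0.5 0.5] M [-0.09  0.08  0.03] w 0.3 v 0.21
```

```bash
python3 -m handwheel '[{"turn":[0.4,0.1,-0.1],"translation":[0,-8,45],"claw":0},{"turn":[0.3,0.1,-0.1],"translation":[0,-6,50],"claw":0},{"turn":[0,0,0],"translation":[0,0,50],"claw":0},{"turn":[0,0,0],"translation":[0,0,35],"claw":0},{"turn":[0,0,0],"translation":[0,0,15],"claw":0},{"turn":[0,0,0],"translation":[0,0,5],"claw":0},{"turn":[0,0,0],"translation":[0,0,0],"claw":0},{"turn":[0,0,0],"translation":[0,5,0],"claw":0},{"turn":[0,0,0],"translation":[0,5,0],"claw":0},{"turn":[0,0,0],"translation":[0,3,0],"claw":0}]' >/dev/null; python3 -c "
from h import *
st()"
```

```text
t 5.05 case xy [-66.1  -2.9] z 20.1 pos [ 0.4911 -0.1476  0.0201] fix turn [0.94 0.65 0.23] F [-0.6 -0.7 -0. ] M [-0.08  0.23 -0.02] w 0.7 v 3.42
```

```bash
cat >> h.py <<'E'
def look(n,c0=(0,0),sc=2):
    o=ctrl.get_obs(); c=cams.read_camera("wrist"); W=cloud(c,o).reshape(-1,3); 
    im=cv2.resize(c["frame"][60:360,140:480],None,fx=2,fy=2,interpolation=cv2.INTER_CUBIC); cv2.imwrite(f"pics/{n}.png",im[:,:,::-1])
    st(98.8,o); return o,c,W
def stones(W):
    a=np.radians(CY); d=W[:,:2]-CASE
    L=np.c_[d[:,0]*np.cos(a)+d[:,1]*np.sin(a), -d[:,0]*np.sin(a)+d[:,1]*np.cos(a), W[:,2]]*1000
    L=L[(abs(L[:,0])<85)&(abs(L[:,1])<75)]
    q=L[(L[:,2]>(30))&(L[:,2]<36)]
    pc=lambda v:np.percentile(v,[0.5,2,98,99.5]).round(1)
    if len(q): print("rim",len(q),"x",pc(q[:,0]),"y",pc(q[:,1]))
    for k,y in ((1,37),(2,0),(3,-37)):
        s=L[(abs(L[:,1]-y)<9)&(L[:,2]>20)&(L[:,2]<30)&(L[:,0]<40)]
        if len(s): print(" stone",k,len(s),"x",pc(s[:,0]),"z",np.median(s[:,2]).round(1))
E
python3 -c "
from h import *
o,c,W=look('w3'); stones(W)"
```

```text
t 5.05 case xy [-66.1  -2.9] z 20.1 pos [ 0.4911 -0.1476  0.0201] fix turn [0.94 0.65 0.23] F [-0.6 -0.7 -0. ] M [-0.08  0.23 -0.02] w 0.7 v 3.42
rim 5311 x [-74.2 -61.1  43.9  44.6] y [-36.6 -31.   59.4  59.6]
 stone 1 3904 x [-59.8 -58.8  38.9  39.3] z 27.0
 stone 2 3195 x [-71.6 -65.3  38.8  39.1] z 26.8
 stone 3 823 x [-6.7 -5.1 38.9 39.1] z 26.8
```

View pics/w3.png

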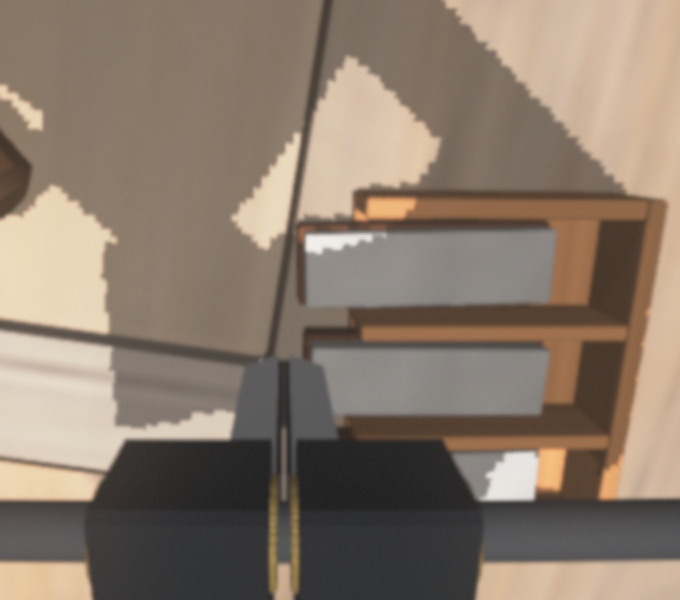

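```bash
python3 -m handwheel '[{"turn":[0.9,0.6,0.2],"translation":[2,0,5],"claw":0},{"turn":[0,0,0],"translation":[0,0,0],"claw":0},{"turn":[0,0,0],"translation":[0,3,0],"claw":0},{"turn":[0,0,0],"translation":[0,3,0],"claw":0},{"turn":[0,0,0],"translation":[0,3,0],"claw":0},{"turn":[0,0,0],"translation":[0,2,0],"claw":0},{"turn":[0,0,0],"translation":[0,0,0],"claw":0},{"turn":[0,0,0],"translation":[0,0,0],"claw":0},{"turn":[0,0,0],"translation":[0,0,0],"claw":0},{"turn":[0,0,0],"translation":[0,0,0],"claw":0}]' >/dev/null; python3 -c "
from h import *
o,c,W=look('w4'); stones(W)"
```

```text
t 6.35 case xy [-66.7  -2.9] z 19.6 pos [ 0.4905 -0.1477  0.0196] fix turn [-1.79  0.07  0.36] F [-2.4  0.6  4.1] M [-0.04  0.33 -0.05] w 0.5 v 0.15
rim 5473 x [-73.5 -60.1  44.   44.5] y [-32.9 -27.3  59.3  59.6]
 stone 1 4035 x [-59.8 -58.6  38.9  39.3] z 26.9
 stone 2 3382 x [-72.8 -65.8  38.8  39.2] z 27.5
 stone 3 707 x [-7.1 -5.7 39.  39.4] z 26.8
```

View pics/w4.png

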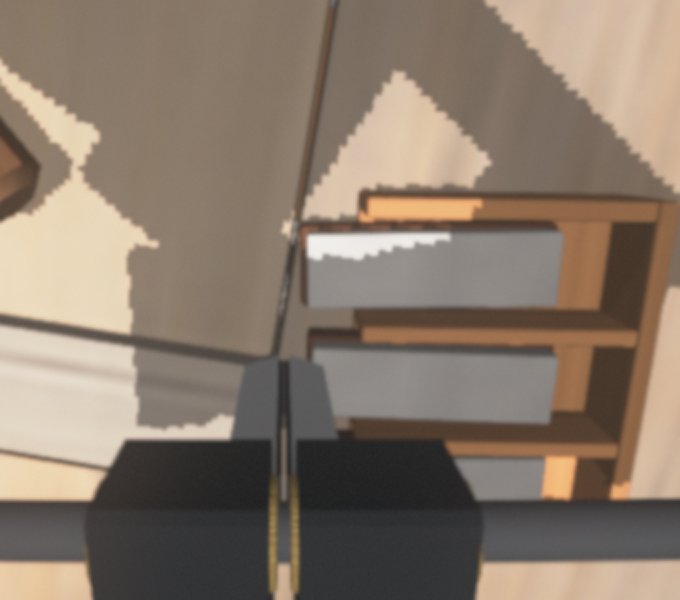

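Run:
```python
from h import *
o=ctrl.get_obs(); c=cams.read_camera("wrist"); W=cloud(c,o)
for v in (236,240,244,250,258,266,274):
    out=[]
    for u in range(256,320,4):
        p=W[v,u]; x,y=tocase(p); out.append(f"{x:.0f},{y:.0f},{p[2]*1000:.0f}")
    print(v,out)
c=cams.read_camera("side"); cv2.imwrite("pics/s4.png",cv2.resize(c["frame"][190:270,220:360],None,fx=5,fy=5,interpolation=cv2.INTER_CUBIC)[:,:,::-1])
```

```text
236 ['-87,-3,-11', '-83,1,-1', '-80,1,0', '-77,2,0', '-74,1,-0', '-100,-200,-571', '-69,1,-0', '-66,2,1', '-63,2,2', '-60,2,1', '-58,11,25', '-55,11,26', '-53,11,27', '-50,11,27', '-48,12,29', '-45,11,25']
240 ['-86,-2,-1', '-83,-3,-3', '-81,-3,-4', '-78,-4,-6', '-73,8,25', '-70,7,24', '-68,6,20', '-66,-1,1', '-63,7,24', '-60,8,24', '-58,8,26', '-55,9,27', '-53,9,27', '-50,9,27', '-48,9,26', '-45,9,27']
244 ['-86,-5,0', '-83,-5,0', '-77,8,32', '-75,7,32', '-72,7,31', '-70,8,32', '-68,6,28', '-65,6,28', '-63,7,30', '-60,7,31', '-58,8,31', '-55,7,31', '-52,6,26', '-50,6,27', '-47,6,27', '-45,6,26']
250 ['-86,-9,1', '-83,-10,-1', '-76,8,42', '-74,8,44', '-72,8,44', '-69,8,43', '-67,6,38', '-65,7,39', '-62,8,42', '-60,8,43', '-58,8,43', '-55,8,42', '-52,2,26', '-50,2,27', '-47,2,26', '-45,2,27']
258 ['-86,-15,2', '-77,8,54', '-75,8,55', '-73,8,54', '-71,8,53', '-69,8,54', '-67,7,51', '-64,7,50', '-62,8,54', '-60,8,53', '-58,8,53', '-56,8,53', '-54,8,53', '-50,-3,27', '-47,-3,27', '-45,-3,27']
266 ['-86,-22,1', '-76,8,64', '-74,8,64', '-72,8,64', '-70,8,63', '-68,8,64', '-66,7,61', '-64,7,61', '-62,8,63', '-60,9,65', '-58,8,64', '-56,8,64', '-54,8,64', '-49,-10,25', '-47,-9,27', '-44,-9,26']
274 ['-77,8,73', '-75,8,73', '-74,8,73', '-71,9,74', '-70,8,72', '-68,8,73', '-66,6,69', '-64,6,69', '-62,8,73', '-60,8,73', '-58,8,72', '-56,8,73', '-54,8,73', '-48,-23,10', '-45,-24,9', '-42,-24,7']
```

View pics/s4.png

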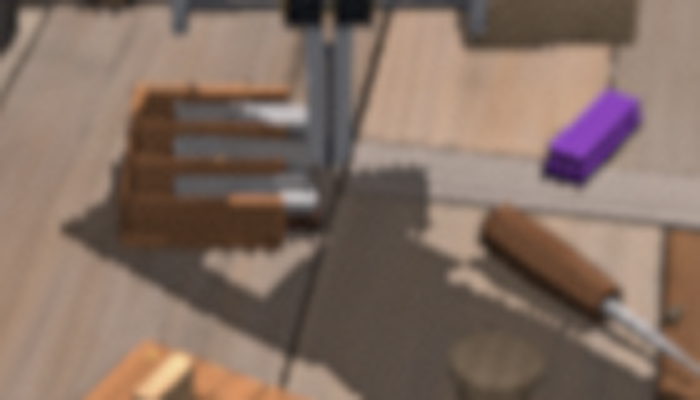

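```bash
python3 -m handwheel '[{"turn":[-0.9,0,0.1],"translation":[1,-8,-2],"claw":0},{"turn":[-0.9,0,0.2],"translation":[1,-8,0],"claw":0},{"turn":[0,0,0],"translation":[0,0,4],"claw":0},{"turn":[0,0,0],"translation":[0,0,4],"claw":0},{"turn":[0,0,0],"translation":[0,0,4],"claw":0},{"turn":[0,0,0],"translation":[0,0,0],"claw":0},{"turn":[0,0,0],"translation":[0,0,0],"claw":0},{"turn":[0,0,0],"translation":[0,0,0],"claw":0},{"turn":[0,0,0],"translation":[0,0,0],"claw":0},{"turn":[0,0,0],"translation":[0,0,0],"claw":0}]' >/dev/null; python3 -c "
from h import *
st()"
```

```text
t 7.75 case xy [-83.8  -0.6] z 8.0 pos [ 0.4733 -0.148   0.008 ] fix turn [0.15 0.04 0.02] F [-0.4  0.2  0.3] M [-0.09 -0.01  0.05] w 0.5 v 0.13
```

```bash
python3 -m handwheel '[{"turn":[0.1,0,0],"translation":[0,6,-1],"claw":0},{"turn":[0,0,0],"translation":[0,6,0],"claw":0},{"turn":[0,0,0],"translation":[0,6,0],"claw":0},{"turn":[0,0,0],"translation":[0,6,0],"claw":0},{"turn":[0,0,0],"translation":[0,4,0],"claw":0},{"turn":[0,0,0],"translation":[0,4,0],"claw":0},{"turn":[0,0,0],"translation":[0,4,0],"claw":0},{"turn":[0,0,0],"translation":[0,4,0],"claw":0},{"turn":[0,0,0],"translation":[0,4,0],"claw":0},{"turn":[0,0,0],"translation":[0,4,0],"claw":0}]' >/dev/null; python3 -c "
from h import *
o,c,W=look('w5'); stones(W)"
```

```text
t 9.0 case xy [-52.1  -0.4] z 9.4 pos [ 0.5046 -0.1429  0.0094] fix turn [-2.46 -0.18  0.38] F [-12.2  -3.5  11.9] M [-0.63  2.23 -0.06] w 0.6 v 4.9
rim 6234 x [-58.7 -43.6  43.9  44.4] y [-57.5 -56.1  59.3  59.5]
 stone 1 4368 x [-59.3 -58.2  39.1  39.5] z 27.0
 stone 2 3638 x [-50.4 -36.   39.1  39.4] z 26.8
 stone 3 67 x [ 8.3  8.5 39.3 39.4] z 26.7
```

View pics/w5.png

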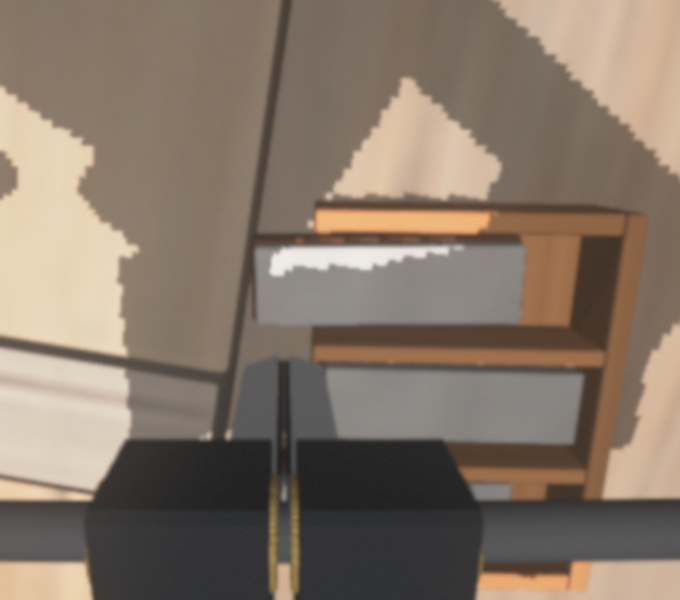

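```bash
python3 -m handwheel '[{"turn":[-0.8,0,0.1],"translation":[0,-9,0],"claw":0},{"turn":[-0.8,0,0.1],"translation":[0,-9,0],"claw":0},{"turn":[-0.5,0,0],"translation":[0,-9,0],"claw":0},{"turn":[0,0,0],"translation":[0,-7,0],"claw":0},{"turn":[0,0,0],"translation":[5,0,0],"claw":0},{"turn":[0,0,0],"translation":[12,0,0],"claw":0},{"turn":[0,0,0],"translation":[12,0,0],"claw":0},{"turn":[0,0,0],"translation":[8,0,0],"claw":0},{"turn":[0,0,0],"translation":[0,0,0],"claw":0},{"turn":[0,0,0],"translation":[0,0,0],"claw":0}]' >/dev/null; python3 -c "
from h import *
st()"
```

```text
t 10.3 case xy [-85.8  39.7] z 10.5 pos [ 0.4651 -0.1085  0.0105] fix turn [ 0.01 -0.13  0.2 ] F [-0.   0.4 -0.4] M [ 0.01  0.01 -0.03] w 0.4 v 0.37
```

```bash
python3 -m handwheel '[{"turn":[0,0,0.2],"translation":[-2.5,6,1],"claw":0},{"turn":[0,0,0],"translation":[0,6,0],"claw":0},{"turn":[0,0,0],"translation":[0,6,0],"claw":0},{"turn":[0,0,0],"translation":[0,6,0],"claw":0},{"turn":[0,0,0],"translation":[0,5,0],"claw":0},{"turn":[0,0,0],"translation":[0,4,0],"claw":0},{"turn":[0,0,0],"translation":[0,4,0],"claw":0},{"turn":[0,0,0],"translation":[0,4,0],"claw":0},{"turn":[0,0,0],"translation":[0,4,0],"claw":0},{"turn":[0,0,0],"translation":[0,4,0],"claw":0}]' >/dev/null; python3 -c "
from h import *
st()"
python3 -m handwheel '[{"turn":[-0.8,0,0.1],"translation":[0,-9,0],"claw":0},{"turn":[-0.8,0,0.1],"translation":[0,-9,0],"claw":0},{"turn":[-0.5,0,0],"translation":[0,-9,0],"claw":0},{"turn":[0,0,0],"translation":[-10,-7,0],"claw":0},{"turn":[0,0,0],"translation":[-17,0,0],"claw":0},{"turn":[0,0,0],"translation":[-17,0,0],"claw":0},{"turn":[0,0,0],"translation":[-17,0,0],"claw":0},{"turn":[0,0,0],"translation":[-10,0,0],"claw":0},{"turn":[0,0,0],"translation":[-1,0,0],"claw":0},{"turn":[0,0,0],"translation":[0,0,0],"claw":0}]' >/dev/null; python3 -c "
from h import *
st()"
```

```text
t 11.55 case xy [-51.9  36.3] z 9.7 pos [ 0.4991 -0.1067  0.0097] fix turn [-2.4  -0.28  0.29] F [-12.8  -3.6  12.3] M [-0.7   2.34  0.04] w 0.3 v 5.01
t 12.8 case xy [-85.  -43.4] z 10.5 pos [ 0.4786 -0.1905  0.0105] fix turn [ 0.18 -0.14 -0.08] F [ 0.2 -0.4  0.1] M [-0.04  0.03  0.05] w 0.4 v 0.26
```

```bash
python3 -m handwheel '[{"turn":[0.1,-0.1,-0.1],"translation":[5,2,1],"claw":0},{"turn":[0,0,0],"translation":[1,5,0],"claw":0},{"turn":[0,0,0],"translation":[0,6,0],"claw":0},{"turn":[0,0,0],"translation":[0,6,0],"claw":0},{"turn":[0,0,0],"translation":[0,6,0],"claw":0},{"turn":[0,0,0],"translation":[0,5,0],"claw":0},{"turn":[0,0,0],"translation":[0,4,0],"claw":0},{"turn":[0,0,0],"translation":[0,4,0],"claw":0},{"turn":[0,0,0],"translation":[0,4,0],"claw":0},{"turn":[0,0,0],"translation":[0,4,0],"claw":0}]' >/dev/null; python3 -c "
from h import *
st()"
python3 -m handwheel '[{"turn":[-0.8,0,0.1],"translation":[0,-9,0],"claw":0},{"turn":[-0.8,0,0.1],"translation":[0,-9,0],"claw":0},{"turn":[-0.5,0,0],"translation":[0,-9,-15],"claw":0},{"turn":[0,0,0],"translation":[5,-5,-40],"claw":0},{"turn":[0,0,0],"translation":[10,0,-50],"claw":0},{"turn":[0,0,0],"translation":[15,5,-50],"claw":10},{"turn":[0,0,0],"translation":[15,10,-20],"claw":20},{"turn":[0,0,0],"translation":[10,10,0],"claw":36},{"turn":[0,0,0],"translation":[0,0,0],"claw":36},{"turn":[0,0,0],"translation":[0,0,0],"claw":36}]' >/dev/null; python3 -c "
from h import *
o,c,W=look('w6'); stones(W)"
```

```text
t 14.05 case xy [-52.  -34.6] z 9.2 pos [ 0.5099 -0.1767  0.0092] fix turn [-2.03 -0.33  0.46] F [-12.3  -2.   11.1] M [-0.5   2.27 -0.02] w 0.8 v 5.05
t 15.3 case xy [-62.2  21.5] z 186.9 pos [ 0.4913 -0.1229  0.1869] fix turn [ 0.55 -0.49  0.02] F [-0.1  0.9  0.4] M [-0.04  0.05  0.05] w 36.2 v 0.79
rim 1658 x [-43.  -41.5  44.3  44.7] y [-56.9 -56.1  59.2  59.3]
 stone 1 1018 x [-39.  -37.9  38.9  39.2] z 27.0
 stone 2 935 x [-39.5 -38.5  38.8  39.1] z 27.0
 stone 3 549 x [-39.1 -39.   38.9  39. ] z 26.8
```

View pics/w6.png

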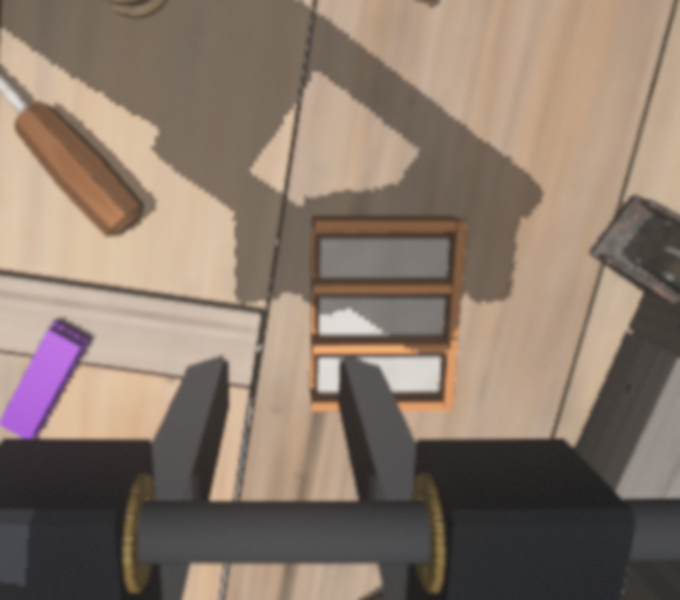

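Run:
```python
from h import *
plan([0.520,0.132,0.17],70.2,6)
```

```text
pos [ 0.4911 -0.1228  0.1866] rot [179.48  -0.52  98.81] dyaw -28.61 dist 257.0173260732754 per row 42.83622101221257
t 10.5 tr 41.2 11.3 2.8
t 10.5 tr 42.6 3.6 2.8
t 7.6 tr 42.5 -4.3 2.8
t -0.0 tr 41.6 -9.8 2.8
t -0.0 tr 41.6 -9.8 2.8
t -0.0 tr 41.6 -9.8 2.8
```

```bash
python3 -m handwheel '[{"turn":[0.2,-0.2,10.2],"translation":[30,8,2],"claw":36},{"turn":[0.2,-0.2,10.2],"translation":[43,4,3],"claw":36},{"turn":[0,0,8],"translation":[43,-4,3],"claw":36},{"turn":[0,0,0],"translation":[42,-10,3],"claw":36},{"turn":[0,0,0],"translation":[42,-10,3],"claw":36},{"turn":[0,0,0],"translation":[30,-6,3],"claw":36},{"turn":[0,0,0],"translation":[15,-4,0],"claw":36},{"turn":[0,0,0],"translation":[5,0,0],"claw":36},{"turn":[0,0,0],"translation":[0,0,0],"claw":36},{"turn":[0,0,0],"translation":[0,0,0],"claw":36}]' >/dev/null
cat >> h.py <<'E'
def lid(W,cx=.520,cy=.132,dz=0,r=.1):
    P=W[(abs(W[:,0]-cx)<r)&(abs(W[:,1]-cy)<r)]
    for l,a,b in [("plate",.027,.037),("collar",.052,.064),("fin",.077,.09)]:
        q=P[(P[:,2]>a+dz)&(P[:,2]<b+dz)]
        if len(q)>5:
            rr=cv2.minAreaRect((q[:,:2]*1000).astype(np.float32)); print(l,len(q),np.round(rr[0],1),np.round(rr[1],1),round(rr[2],2),np.median(q[:,2]).round(4))
E
python3 -c "
from h import *
o,c,W=look('w7'); st(70.2,o); lid(W)"
```

```text
t 16.6 case xy [  5.5 267.3] z 159.8 pos [0.5205 0.1303 0.1598] fix turn [ -1.01  -0.   -29.97] F [ 0.4 -1.   0.4] M [-0.08  0.04 -0.01] w 35.9 v 0.48
t 16.6 case xy [  5.5 267.3] z 159.8 pos [0.5205 0.1303 0.1598] fix turn [-0.97  0.25 -1.37] F [ 0.4 -1.   0.4] M [-0.08  0.04 -0.01] w 35.9 v 0.48
plate 11168 [519.6 132.9] [146.3 117.4] 70.27 0.0328
collar 1082 [519.4 132.6] [54.1 35.8] 69.94 0.0586
fin 471 [520.3 133. ] [33.1 11.9] 69.25 0.0844
```

View pics/w7.png

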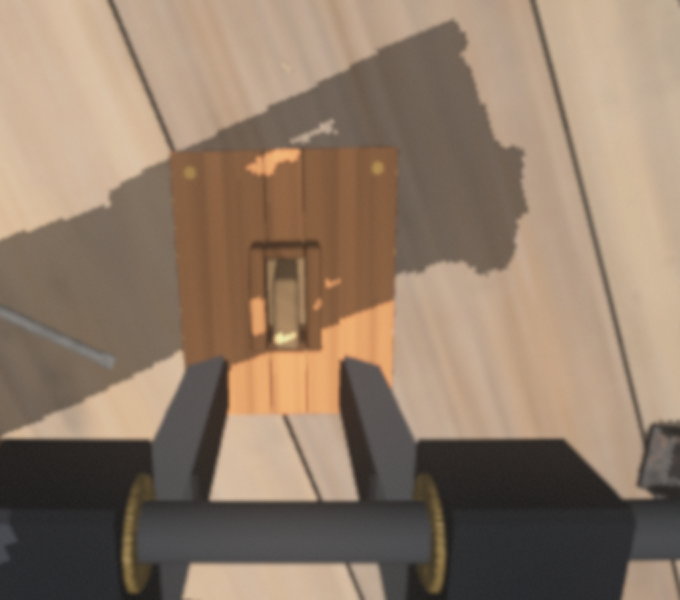

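```bash
python3 -m handwheel '[{"turn":[-0.9,0.2,-1.4],"translation":[2,-1,5],"claw":36},{"turn":[0,0,0],"translation":[0,0,20],"claw":36},{"turn":[0,0,0],"translation":[0,0,25],"claw":36},{"turn":[0,0,0],"translation":[0,0,20],"claw":36},{"turn":[0,0,0],"translation":[0,0,12],"claw":36},{"turn":[0,0,0],"translation":[0,0,6],"claw":36},{"turn":[0,0,0],"translation":[0,0,0],"claw":36},{"turn":[0,0,0],"translation":[0,0,0],"claw":36},{"turn":[0,0,0],"translation":[0,0,0],"claw":36},{"turn":[0,0,0],"translation":[0,0,0],"claw":36}]' >/dev/null; python3 -c "
from h import *
o,c,W=look('w8'); st(70.,o); lid(W)"
```

```text
t 17.9 case xy [  7.7 267.4] z 72.1 pos [0.5227 0.1308 0.0721] fix turn [  0.52  -0.03 -28.47] F [-0.1 -0.6 -0.4] M [-0.02  0.12  0.01] w 35.8 v 0.34
t 17.9 case xy [  7.7 267.4] z 72.1 pos [0.5227 0.1308 0.0721] fix turn [ 0.49 -0.15  0.33] F [-0.1 -0.6 -0.4] M [-0.02  0.12  0.01] w 35.8 v 0.34
plate 17518 [520.3 134.3] [143.1 117.4] 70.15 0.0328
collar 2030 [519.8 132.9] [53.9 36. ] 70.12 0.0584
fin 1337 [525.1 132.9] [33.1 57.5] 85.93 0.0843
```

View pics/w8.png

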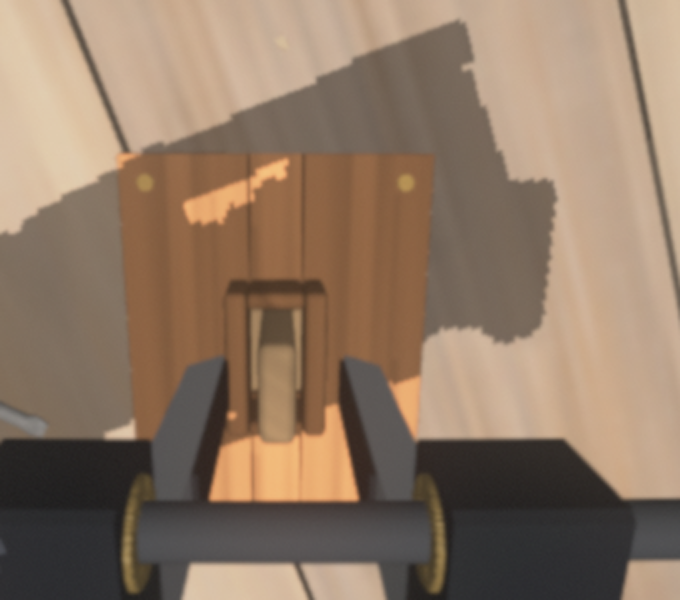

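```bash
python3 -m handwheel '[{"turn":[0.4,-0.1,0.3],"translation":[1,-3,2],"claw":36},{"turn":[0,0,0],"translation":[0,0,4],"claw":36},{"turn":[0,0,0],"translation":[0,0,3],"claw":36},{"turn":[0,0,0],"translation":[0,0,1],"claw":36},{"turn":[0,0,0],"translation":[0,0,0],"claw":36},{"turn":[0,0,0],"translation":[0,0,0],"claw":36},{"turn":[0,0,0],"translation":[0,0,0],"claw":30},{"turn":[0,0,0],"translation":[0,0,0],"claw":30},{"turn":[0,0,0],"translation":[0,0,0],"claw":30},{"turn":[0,0,0],"translation":[0,0,0],"claw":30}]' 30 >/dev/null; python3 -c "
from h import *
o,c,W=look('w9'); st(70.,o)"
```

```text
t 19.2 case xy [  5.6 269.9] z 61.5 pos [0.5202 0.133  0.0615] fix turn [  0.09  -0.03 -28.78] F [-0.2 -0.   0.6] M [-0.05  0.11 -0.02] w 30.3 v 0.13
t 19.2 case xy [  5.6 269.9] z 61.5 pos [0.5202 0.133  0.0615] fix turn [ 0.08 -0.05  0.02] F [-0.2 -0.   0.6] M [-0.05  0.11 -0.02] w 30.3 v 0.13
```

View pics/w9.png

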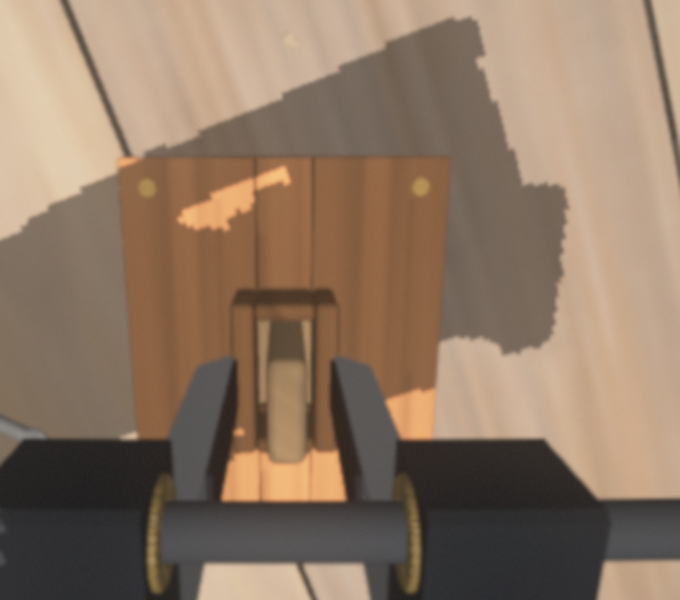

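```bash
python3 -m handwheel '[{"turn":[0,0,0],"translation":[0,0,0],"claw":16},{"turn":[0,0,0],"translation":[0,0,0],"claw":0},{"turn":[0,0,0],"translation":[0,0,0],"claw":0},{"turn":[0,0,0],"translation":[0,0,0],"claw":0},{"turn":[0,0,0],"translation":[0,0,0],"claw":0},{"turn":[0,0,0],"translation":[0,0,-5],"claw":0},{"turn":[0,0,0],"translation":[0,0,-10],"claw":0},{"turn":[0,0,0],"translation":[0,0,-15],"claw":0},{"turn":[0,0,0],"translation":[0,0,-15],"claw":0},{"turn":[0,0,0],"translation":[0,0,-10],"claw":0}]' 30 >/dev/null; python3 -c "
from h import *
o,c,W=look('w10'); st(70.,o); s=cams.read_camera('side'); cv2.imwrite('pics/s10.png',cv2.resize(s['frame'][180:360,180:380],None,fx=3,fy=3,interpolation=cv2.INTER_CUBIC)[:,:,::-1])"
```

```text
t 20.5 case xy [  3.2 270.1] z 118.1 pos [0.5179 0.1328 0.1181] fix turn [-2.000e-01  1.000e-02 -2.878e+01] F [ 1.1  0.1 -3.7] M [-0.02  0.11  0.01] w 12.0 v 10.14
t 20.5 case xy [  3.2 270.1] z 118.1 pos [0.5179 0.1328 0.1181] fix turn [-0.19  0.06  0.02] F [ 1.1  0.1 -3.7] M [-0.02  0.11  0.01] w 12.0 v 10.14
```

View pics/w10.png

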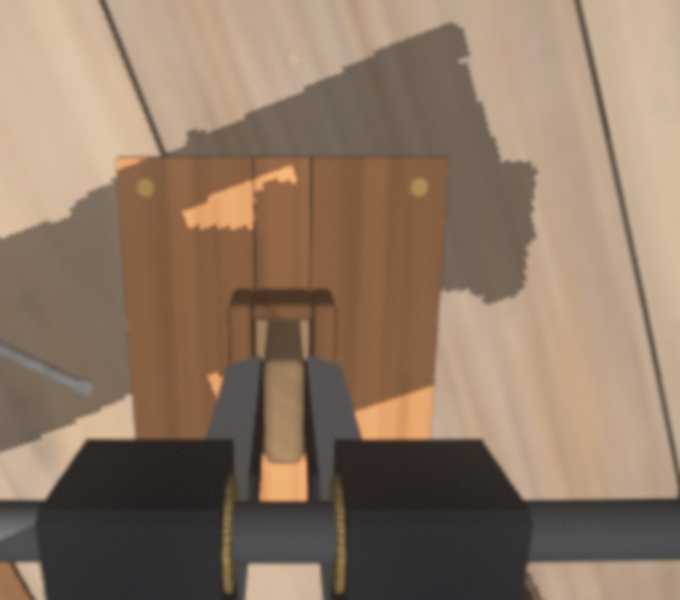

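View pics/s10.png

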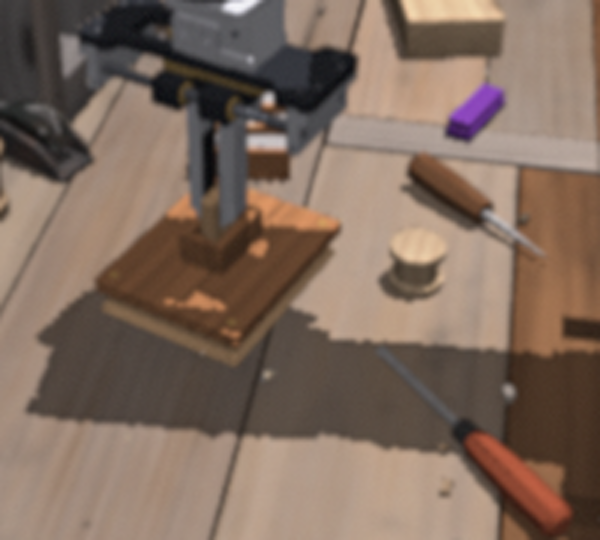

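Run:
```python
from h import *
plan([0.5569,-0.1332,0.135],98.8,9,tmax=5)
```

```text
pos [0.5188 0.1329 0.1187] rot [-1.7994e+02  1.0000e-02  7.0010e+01] dyaw 28.79 dist 269.26880195346433 per row 29.91875577260715
t -5.0 tr -26.3 14.1 -1.8
t -5.0 tr -27.5 11.7 -1.8
t -5.0 tr -28.4 9.3 -1.8
t -5.0 tr -29.1 6.8 -1.8
t -5.0 tr -29.6 4.2 -1.8
t -3.8 tr -29.8 1.6 -1.8
t -0.0 tr -29.9 -0.3 -1.8
t -0.0 tr -29.9 -0.3 -1.8
t -0.0 tr -29.9 -0.3 -1.8
```

```bash
python3 -m handwheel '[{"turn":[0,0,-2],"translation":[-9,5,-4],"claw":0},{"turn":[0,0,-5],"translation":[-18,9,-4],"claw":0},{"turn":[0,0,-5],"translation":[-26,10,-4],"claw":0},{"turn":[0,0,-5],"translation":[-29,8,-4],"claw":0},{"turn":[0,0,-5],"translation":[-30,5,-2],"claw":0},{"turn":[0,0,-5],"translation":[-30,2,0],"claw":0},{"turn":[0,0,-2],"translation":[-30,0,0],"claw":0},{"turn":[0,0,0],"translation":[-28,0,0],"claw":0},{"turn":[0,0,0],"translation":[-20,0,0],"claw":0},{"turn":[0,0,0],"translation":[-10,0,0],"claw":0}]' >/dev/null
python3 - <<'E'
from h import *
st()
plan([0.5569,-0.1332,0.135],98.8,3,tmax=5)
E
```

```text
t 21.85 case xy [-0.8 28.1] z 133.6 pos [ 0.5509 -0.107   0.1336] fix turn [-0.41 -0.2   1.36] F [-1.6 -0.  -3.7] M [-0.05  0.04  0.04] w 11.5 v 7.53
pos [ 0.5509 -0.107   0.1336] rot [-179.59   -0.21  100.16] dyaw -1.36 dist 26.92440602335913 per row 8.974802007786376
t 1.4 tr -9.0 0.4 -0.5
t -0.0 tr -8.9 0.6 -0.5
t -0.0 tr -8.9 0.6 -0.5
```

```bash
python3 -m handwheel '[{"turn":[-0.2,-0.1,0.7],"translation":[-6,0,0],"claw":0},{"turn":[-0.2,-0.1,0.6],"translation":[-8,1,0],"claw":0},{"turn":[0,0,0],"translation":[-7,1,0],"claw":0},{"turn":[0,0,0],"translation":[-3,0,0],"claw":0},{"turn":[0,0,0],"translation":[0,0,0],"claw":0},{"turn":[0,0,0],"translation":[0,0,0],"claw":0},{"turn":[0,0,0],"translation":[0,0,0],"claw":0},{"turn":[0,0,0],"translation":[0,0,0],"claw":0},{"turn":[0,0,0],"translation":[0,0,0],"claw":0},{"turn":[0,0,0],"translation":[0,0,0],"claw":0}]' >/dev/null
python3 - <<'E'
from h import *
o,c,W=look('w11'); dz=o["position"][2]-.0615
lid(W,.557,-.133,dz)
plan([0.5569,-0.1332,0.12],98.8,3,tmax=5)
for n in ("side","top"):
    s=cams.read_camera(n); W=cloud(s).reshape(-1,3); print(n); lid(W,.557,-.133,dz)
    cv2.imwrite(f'pics/{n}11.png',cv2.resize(s['frame'][150:300,180:380],None,fx=4,fy=4,interpolation=cv2.INTER_CUBIC)[:,:,::-1])
E
```

```text
t 23.1 case xy [1.6 5.3] z 133.1 pos [ 0.5567 -0.1291  0.1331] fix turn [-0.04 -0.12  0.11] F [-1.1 -0.  -3.8] M [-0.04  0.03 -0.  ] w 11.9 v 0.17
plate 18199 [ 555.2 -123.6] [117.5 135.2] 9.09 0.1043
collar 1141 [ 553.6 -112.9] [36.3 21. ] 9.76 0.1299
fin 1422 [ 552.5 -127. ] [33.8 32.4] 72.71 0.1557
pos [ 0.5568 -0.1292  0.1331] rot [-1.7997e+02 -1.1000e-01  9.8910e+01] dyaw -0.11 dist 13.75230450341359 per row 4.584101501137863
t 0.1 tr -1.3 -0.2 4.4
t -0.0 tr -1.3 -0.2 4.4
t -0.0 tr -1.3 -0.2 4.4
side
plate 1056 [ 555.5 -130. ] [116.1 152.2] 9.2 0.1035
collar 94 [ 553.9 -125.1] [35.8 45.1] 10.88 0.1289
fin 81 [ 552.2 -124.1] [31.2 28.7] 61.77 0.1549
top
plate 732 [ 550.2 -132.3] [106.7 146.8] 8.91 0.1031
```

View pics/side11.png

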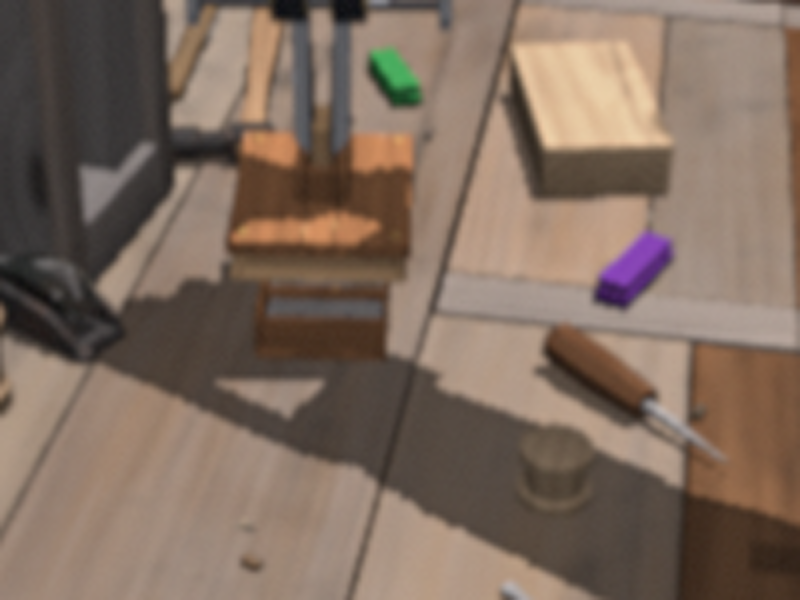

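View pics/w11.png

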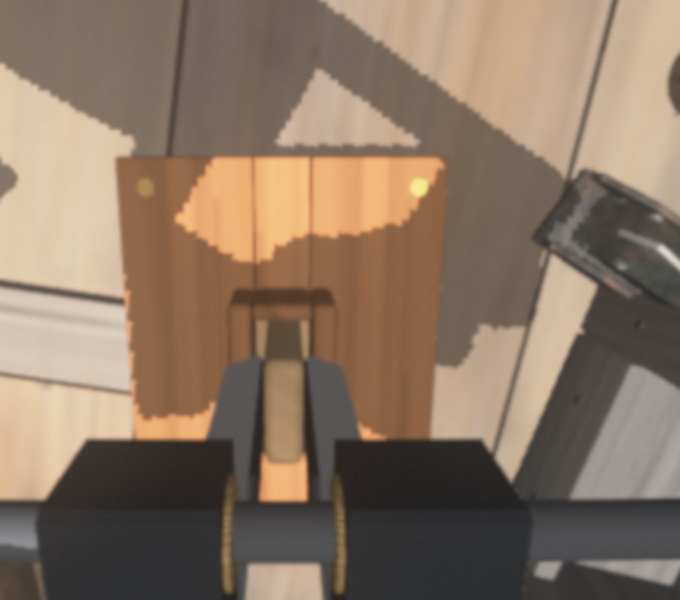

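```bash
python3 -m handwheel '[{"turn":[0,-0.1,0.1],"translation":[-3,0,2],"claw":0},{"turn":[0,0,0],"translation":[-1,0,6],"claw":0},{"turn":[0,0,0],"translation":[0,0,8],"claw":0},{"turn":[0,0,0],"translation":[0,0,8],"claw":0},{"turn":[0,0,0],"translation":[0,0,6],"claw":0},{"turn":[0,0,0],"translation":[0,0,3],"claw":0},{"turn":[0,0,0],"translation":[0,0,0],"claw":0},{"turn":[0,0,0],"translation":[0,0,0],"claw":0},{"turn":[0,0,0],"translation":[0,0,0],"claw":0},{"turn":[0,0,0],"translation":[0,0,0],"claw":0}]' >/dev/null
python3 - <<'E'
from h import *
st(); plan([0.5569,-0.1332,0.096],98.8,3,tmax=5)
s=cams.read_camera("side"); cv2.imwrite(f'pics/side12.png',cv2.resize(s['frame'][180:280,200:320],None,fx=5,fy=5,interpolation=cv2.INTER_CUBIC)[:,:,::-1])
E
```

```text
t 24.5 case xy [1.5 1. ] z 97.5 pos [ 0.5573 -0.1334  0.0975] fix turn [-0.05 -0.02 -0.01] F [-0.   0.1 -4.8] M [-0.1   0.04  0.03] w 12.0 v 0.12
pos [ 0.5573 -0.1334  0.0975] rot [-1.7995e+02 -2.0000e-02  9.8790e+01] dyaw 0.01 dist 1.5978368230881697 per row 0.5326122743627232
t -0.0 tr 0.1 -0.1 0.5
t -0.0 tr 0.1 -0.1 0.5
t -0.0 tr 0.1 -0.1 0.5
```

View pics/side12.png

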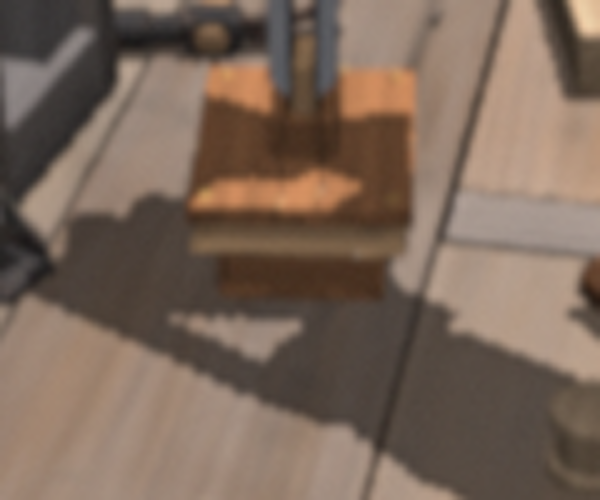

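```bash
python3 -m handwheel '[{"turn":[0,0,0],"translation":[0,-0.3,2],"claw":0},{"turn":[0,0,0],"translation":[0,0,3],"claw":0},{"turn":[0,0,0],"translation":[0,0,3],"claw":0},{"turn":[0,0,0],"translation":[0,0,3],"claw":0},{"turn":[0,0,0],"translation":[0,0,3],"claw":0},{"turn":[0,0,0],"translation":[0,0,2],"claw":0},{"turn":[0,0,0],"translation":[0,0,2],"claw":0},{"turn":[0,0,0],"translation":[0,0,2],"claw":0},{"turn":[0,0,0],"translation":[0,0,0],"claw":0},{"turn":[0,0,0],"translation":[0,0,0],"claw":0}]' >/dev/null
python3 - <<'E'
from h import *
st()
E
```

```text
t 25.8 case xy [1.1 0.9] z 76.0 pos [ 0.557  -0.1335  0.076 ] fix turn [-0.06 -0.02 -0.01] F [-0.  -0.9 -3.7] M [-0.09  0.04  0.03] w 12.0 v 0.09
```

Still carrying full weight at z 76.0, with no contact; seating is expected near 73.5.

```bash
python3 -m handwheel '[{"turn":[0,0,0],"translation":[0,0,1],"claw":0},{"turn":[0,0,0],"translation":[0,0,1],"claw":0},{"turn":[0,0,0],"translation":[0,0,1],"claw":0},{"turn":[0,0,0],"translation":[0,0,1],"claw":0},{"turn":[0,0,0],"translation":[0,0,1],"claw":0},{"turn":[0,0,0],"translation":[0,0,1],"claw":0},{"turn":[0,0,0],"translation":[0,0,1],"claw":0},{"turn":[0,0,0],"translation":[0,0,0],"claw":0},{"turn":[0,0,0],"translation":[0,0,0],"claw":0},{"turn":[0,0,0],"translation":[0,0,0],"claw":0}]' >/dev/null
python3 - <<'E'
from h import *
st()
s=cams.read_camera("side"); cv2.imwrite(f'pics/side13.png',cv2.resize(s['frame'][180:280,200:320],None,fx=5,fy=5,interpolation=cv2.INTER_CUBIC)[:,:,::-1])
o,c,W=look('w13'); lid(W,.557,-.133,.012)
W=cloud(s).reshape(-1,3); lid(W,.557,-.133,.012)
E
```

```text
t 27.05 case xy [1.6 0.7] z 73.8 pos [ 0.5574 -0.1337  0.0738] fix turn [-0.02  0.03  0.02] F [-2.1 -0.1  0.7] M [0.11 0.34 0.1 ] w 11.8 v 0.12
t 27.1 case xy [1.6 0.7] z 73.8 pos [ 0.5574 -0.1337  0.0738] fix turn [-0.02  0.02  0.02] F [-1.7  0.2  1.5] M [0.08 0.41 0.  ] w 11.7 v 0.11
plate 18266 [ 556.1 -128.2] [117.4 135.1] 8.84 0.045
collar 1152 [ 554.3 -117.3] [36.3 20.8] 10.15 0.0706
fin 1421 [ 553.3 -131.4] [33.9 32.4] 72.56 0.0965
plate 1075 [ 554.9 -134.2] [116.4 149.7] 9.0 0.0442
collar 89 [ 553.6 -126.9] [34.8 49.9] 10.87 0.0693
fin 73 [ 552.5 -132.5] [27.7 35. ] 84.72 0.0951
```

View pics/side13.png

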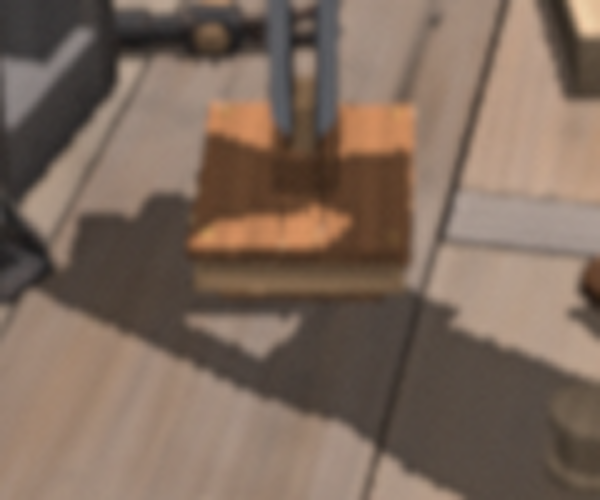

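```bash
python3 -m handwheel '[{"turn":[0,0,0],"translation":[0,0,0],"claw":20},{"turn":[0,0,0],"translation":[0,0,0],"claw":40},{"turn":[0,0,0],"translation":[0,0,0],"claw":60},{"turn":[0,0,0],"translation":[0,0,0],"claw":60},{"turn":[0,0,0],"translation":[0,0,0],"claw":60},{"turn":[0,0,0],"translation":[0,0,-10],"claw":60},{"turn":[0,0,0],"translation":[0,0,-10],"claw":60},{"turn":[0,0,0],"translation":[0,0,0],"claw":60},{"turn":[0,0,0],"translation":[0,0,0],"claw":60},{"turn":[0,0,0],"translation":[0,0,0],"claw":60}]' >/dev/null
python3 - <<'E'
from h import *
o,c,W=look('w14'); 
a=np.radians(98.8); 
Rt=R.from_euler("xyz",o["eef_rot"],degrees=True).as_matrix(); T=(W-np.array(o["position"]))@Rt*1000
for l,z0,z1 in [("plate",.042,.048),("collar",.067,.074),("fin",.093,.1)]:
    q=T[(W[:,2]>z0)&(W[:,2]<z1)&(abs(T[:,0])<90)&(abs(T[:,1])<(28 if l!="plate" else 80))]
    r=cv2.minAreaRect(q[:,:2].astype(np.float32)); print(l,len(q),"x",np.percentile(q[:,0],[.5,99.5]).round(1),"y",np.percentile(q[:,1],[.5,99.5]).round(1),np.round(r[0],1),np.round(r[1],1),round(r[2],1),np.median(W[(W[:,2]>z0)&(W[:,2]<z1)][:,2]))
E
```

```text
t 28.4 case xy [ 3.9 -0.6] z 96.7 pos [ 0.5599 -0.1346  0.0967] fix turn [0.3 0.2 0. ] F [ 0.2 -0.6 -0.1] M [-0.08  0.08 -0.05] w 59.9 v 0.18
plate 18061 x [-70.6  74.5] y [-60.9  54.4] [ 1.2 -3.4] [146.7 117.2] 0.0 0.044987456109474994
collar 1761 x [-24.4  28.1] y [-20.9  14.8] [ 1.7 -3.3] [36.  53.4] 89.1 0.07065864904081381
fin 804 x [-13.8  18. ] y [-8.4  3. ] [ 1.9 -2.7] [11.4 32.7] 89.8 0.09664460009496223
```

View pics/w14.png

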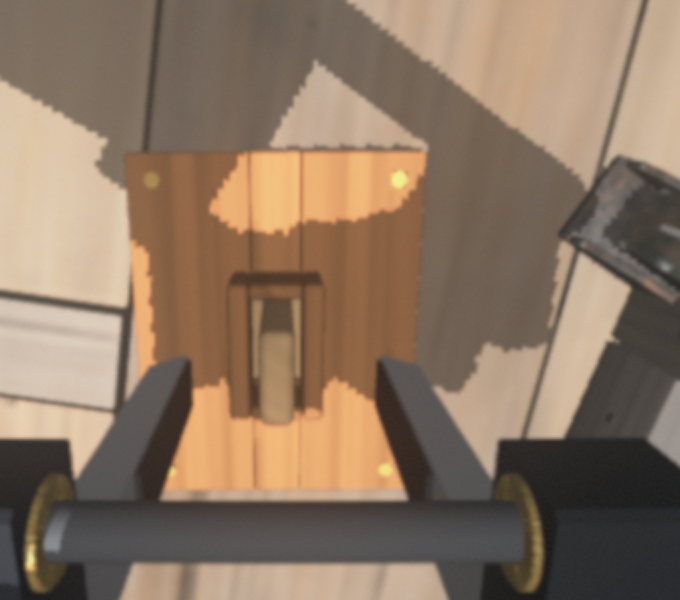

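```bash
python3 -m handwheel '[{"turn":[0.3,0.2,0],"translation":[1.5,-3,2],"claw":60},{"turn":[0,0,0],"translation":[0,0,6],"claw":60},{"turn":[0,0,0],"translation":[0,0,6],"claw":60},{"turn":[0,0,0],"translation":[0,0,3],"claw":60},{"turn":[0,0,0],"translation":[0,0,0],"claw":60},{"turn":[0,0,0],"translation":[0,0,0],"claw":60},{"turn":[0,0,0],"translation":[0,0,0],"claw":60},{"turn":[0,0,0],"translation":[0,0,0],"claw":60},{"turn":[0,0,0],"translation":[0,0,0],"claw":60},{"turn":[0,0,0],"translation":[0,0,0],"claw":60}]' >/dev/null
cat > lk.py <<'E'
from h import *
import sys
def rel(name):
    o,c,W=look(name)
    Rt=R.from_euler("xyz",o["eef_rot"],degrees=True).as_matrix(); T=(W-np.array(o["position"]))@Rt*1000
    for l,z0,z1 in [("plate",.042,.048),("collar",.067,.074),("fin",.093,.1)]:
        q=T[(W[:,2]>z0)&(W[:,2]<z1)&(abs(T[:,0])<90)&(abs(T[:,1])<(23 if l!="plate" else 80))]
        if len(q)<9: continue
        r=cv2.minAreaRect(q[:,:2].astype(np.float32)); print(l,len(q),"x",np.percentile(q[:,0],[.5,99.5]).round(1),"y",np.percentile(q[:,1],[.5,99.5]).round(1),np.round(r[0],1),np.round(r[1],1),round(r[2],1),np.median(q[:,2]).round(1))
rel(sys.argv[1])
E
python3 lk.py w15
```

```text
t 29.7 case xy [0.1 1.3] z 77.6 pos [ 0.5559 -0.1333  0.0776] fix turn [-0.1  -0.06  0.  ] F [-0.  -0.7  0.2] M [-0.15  0.06  0.02] w 60.1 v 0.09
plate 18971 x [-63.5  72.4] y [-56.9  58.5] [3.9 0.9] [137.4 117.4] 0.0 32.7
collar 2066 x [-26.4  26.1] y [-17.   18.7] [-0.2  0.8] [36.1 53.1] 89.9 7.0
fin 986 x [-16.1  16.1] y [-4.6  7. ] [0.  1.1] [11.7 32.7] 89.5 -18.9
```

View pics/w15.png

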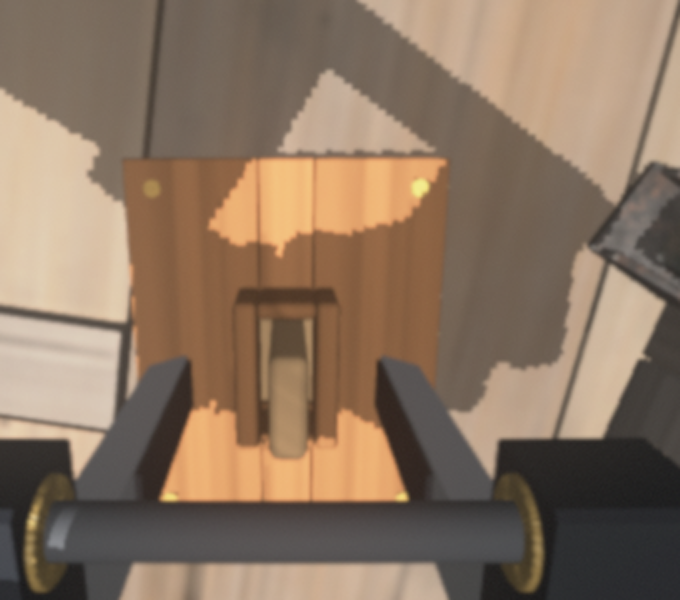

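```bash
python3 -m handwheel '[{"turn":[-0.1,0,0],"translation":[0,1,2],"claw":60},{"turn":[0,0,0],"translation":[0,0,6],"claw":60},{"turn":[0,0,0],"translation":[0,0,7],"claw":60},{"turn":[0,0,0],"translation":[0,0,6],"claw":60},{"turn":[0,0,0],"translation":[0,0,3],"claw":60},{"turn":[0,0,0],"translation":[0,0,1],"claw":60},{"turn":[0,0,0],"translation":[0,0,0],"claw":60},{"turn":[0,0,0],"translation":[0,0,0],"claw":60},{"turn":[0,0,0],"translation":[0,0,0],"claw":60},{"turn":[0,0,0],"translation":[0,0,0],"claw":60}]' >/dev/null
python3 lk.py w16
```

```text
t 31.0 case xy [1.2 1.3] z 50.7 pos [ 0.5569 -0.1331  0.0507] fix turn [-0.   -0.06  0.  ] F [ 0.2 -1.  -0.1] M [-0.06  0.05 -0.01] w 60.3 v 0.1
plate 20230 x [-45.8  72.2] y [-58.1  57.6] [12.5 -0.3] [119.6 117.5] 0.0 5.8
collar 2750 x [-26.8  26.2] y [-18.   17.7] [-0.7 -0.2] [36.2 54.1] 90.0 -19.9
fin 1252 x [-13.1  16.9] y [-5.6  6.1] [1.5 0.4] [31.7 11.7] 0.6 -45.8
```

View pics/w16.png

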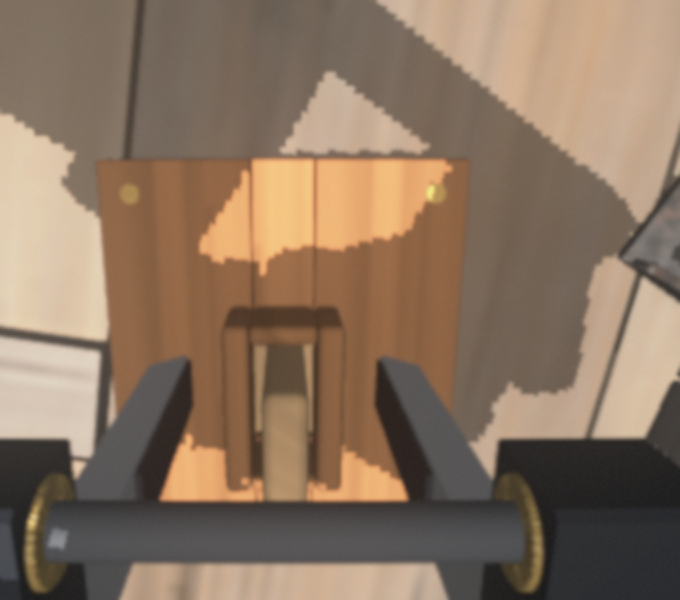

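```bash
python3 -m handwheel '[{"turn":[0,0,0],"translation":[0,0,0],"claw":50},{"turn":[0,0,0],"translation":[0,0,0],"claw":42},{"turn":[0,0,0],"translation":[0,0,0],"claw":38},{"turn":[0,0,0],"translation":[0,0,0],"claw":36},{"turn":[0,0,0],"translation":[0,0,0],"claw":30},{"turn":[0,0,0],"translation":[0,0,0],"claw":25},{"turn":[0,0,0],"translation":[0,0,0],"claw":25},{"turn":[0,0,0],"translation":[0,0,0],"claw":25},{"turn":[0,0,0],"translation":[0,0,0],"claw":25},{"turn":[0,0,0],"translation":[0,0,0],"claw":25}]' 20 >/dev/null
python3 lk.py w17
```

```text
t 32.3 case xy [1.1 1.3] z 50.8 pos [ 0.5569 -0.1331  0.0508] fix turn [-0.01 -0.06  0.  ] F [-0.7  0.4 -1. ] M [-0.07  0.1   0.  ] w 35.9 v 0.09
plate 19227 x [-45.1  72.2] y [-58.   57.8] [12.6 -0.2] [119.4 117.5] 0.0 5.9
collar 2869 x [-26.   26.2] y [-21.1  21.1] [-0.1  0.1] [45.9 53.3] 89.7 -19.8
fin 1514 x [-12.9  16.8] y [-22.4  22.5] [ 2.1 -2.5] [31.6 44.3] 15.5 -45.7
```

View pics/w17.png

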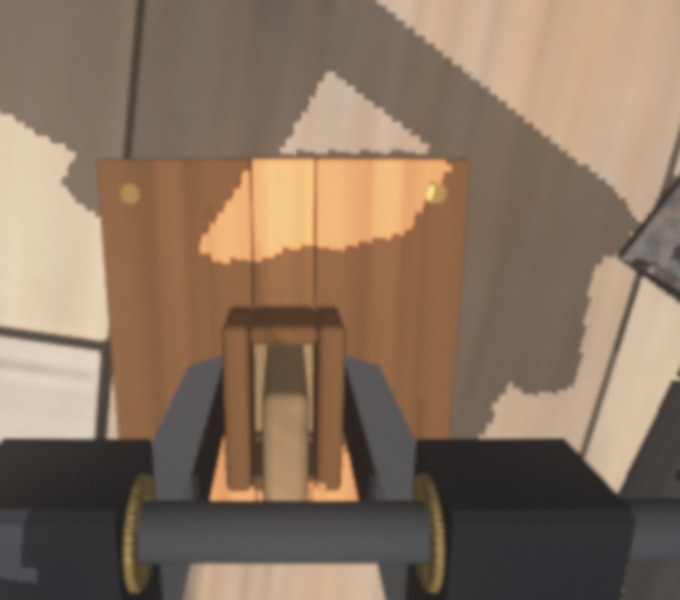

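```bash
python3 -m handwheel '[{"turn":[0,0,0],"translation":[0,0,-2],"claw":25},{"turn":[0,0,0],"translation":[0,0,-2],"claw":25},{"turn":[0,0,0],"translation":[0,0,-2],"claw":25},{"turn":[0,0,0],"translation":[0,0,-2],"claw":25},{"turn":[0,0,0],"translation":[0,0,-2],"claw":25},{"turn":[0,0,0],"translation":[0,0,-2],"claw":25},{"turn":[0,0,0],"translation":[0,0,-2],"claw":25},{"turn":[0,0,0],"translation":[0,0,-1],"claw":25},{"turn":[0,0,0],"translation":[0,0,0],"claw":25},{"turn":[0,0,0],"translation":[0,0,0],"claw":25}]' >/dev/null
python3 lk.py w18; python3 -c "
from h import *
s=cams.read_camera('side'); cv2.imwrite('pics/side18.png',cv2.resize(s['frame'][180:280,200:320],None,fx=5,fy=5,interpolation=cv2.INTER_CUBIC)[:,:,::-1])"
```

```text
t 33.6 case xy [0.5 1.7] z 66.2 pos [ 0.5562 -0.1329  0.0662] fix turn [-0.08 -0.11  0.  ] F [-0.2  0.2 -0.8] M [-0.07  0.07  0.05] w 35.9 v 0.06
collar 350 x [-22.9  26.4] y [-22.2  22.4] [ 1.6 -0. ] [49.7 45.6] 0.4 -4.7
fin 1303 x [-16.5  15.8] y [-22.2  22.1] [ 0.3 -2.7] [33.  44.6] 13.4 -30.4
```

View pics/w18.png

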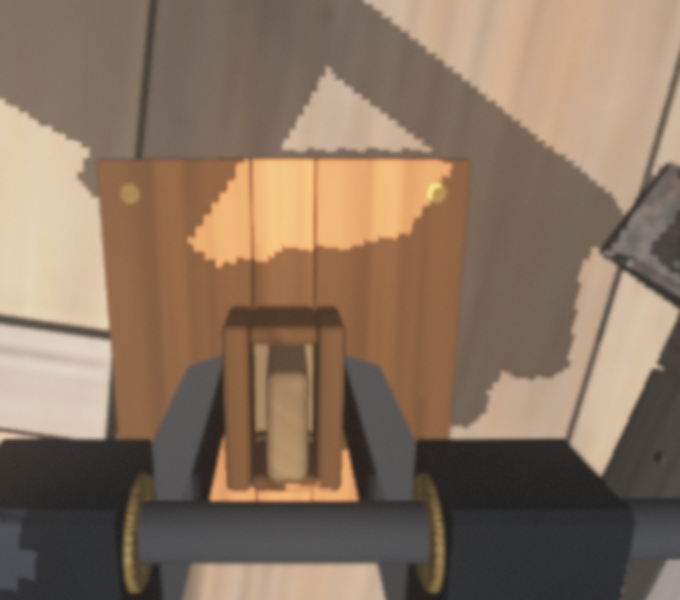

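View pics/side18.png

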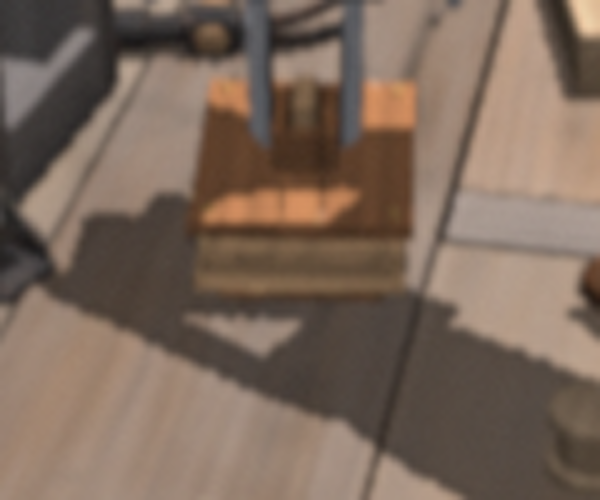

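```bash
python3 -m handwheel '[{"turn":[-0.1,-0.1,0],"translation":[-0.3,0.8,-2],"claw":25},{"turn":[0,0,0],"translation":[0,0.1,-3],"claw":25},{"turn":[0,0,0],"translation":[0,0.1,-3],"claw":25},{"turn":[0,0,0],"translation":[0,0.1,-3],"claw":25},{"turn":[0,0,0],"translation":[0,0.1,-3],"claw":25},{"turn":[0,0,0],"translation":[0,0.1,-3],"claw":25},{"turn":[0,0,0],"translation":[0,0.1,-3],"claw":25},{"turn":[0,0,0],"translation":[0,0.1,-3],"claw":25},{"turn":[0,0,0],"translation":[0,0,-2],"claw":25},{"turn":[0,0,0],"translation":[0,0,0],"claw":25}]' >/dev/null
python3 lk.py w19
```

```text
t 34.95 case xy [2.2 1.3] z 93.2 pos [ 0.558  -0.133   0.0932] fix turn [0.05 0.01 0.01] F [-0.3 -0.1 -1.4] M [-0.04  0.03  0.01] w 35.9 v 0.22
fin 1198 x [-22.6  26.3] y [-20.7  20.8] [ 1.7 -0.1] [45.2 49.6] 89.9 -3.4
```

View pics/w19.png

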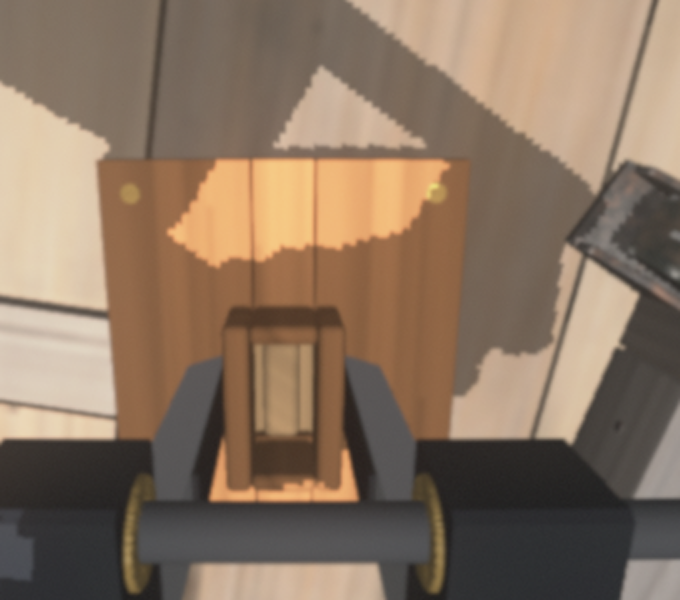

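```bash
python3 -m handwheel '[{"turn":[0,0,0],"translation":[0,-0.3,-2],"claw":25},{"turn":[0,0,0],"translation":[0,0,-3],"claw":25},{"turn":[0,0,0],"translation":[0,0,-3],"claw":25},{"turn":[0,0,0],"translation":[0,0,-3],"claw":25},{"turn":[0,0,0],"translation":[0,0,-3],"claw":25},{"turn":[0,0,0],"translation":[0,0,-3],"claw":25},{"turn":[0,0,0],"translation":[0,0,-3],"claw":25},{"turn":[0,0,0],"translation":[0,0,-3],"claw":25},{"turn":[0,0,0],"translation":[0,0,-2],"claw":25},{"turn":[0,0,0],"translation":[0,0,0],"claw":25}]' >/dev/null
python3 -c "
from h import *
st()"
python3 -m handwheel '[{"turn":[0,0,0],"translation":[0,0,-3],"claw":25},{"turn":[0,0,0],"translation":[0,0,-5],"claw":25},{"turn":[0,0,0],"translation":[0,0,-6],"claw":25},{"turn":[0,0,0],"translation":[0,0,-6],"claw":25},{"turn":[0,0,0],"translation":[0,0,-5],"claw":25},{"turn":[0,0,0],"translation":[0,0,-3],"claw":25},{"turn":[0,0,0],"translation":[0,0,-2],"claw":25},{"turn":[0,0,0],"translation":[0,0,0],"claw":25},{"turn":[0,0,0],"translation":[0,0,0],"claw":25},{"turn":[0,0,0],"translation":[0,0,0],"claw":25}]' >/dev/null
python3 lk.py w20;  python3 -c "
from h import *
s=cams.read_camera('side'); cv2.imwrite('pics/side20.png',cv2.resize(s['frame'][160:280,200:320],None,fx=5,fy=5,interpolation=cv2.INTER_CUBIC)[:,:,::-1])"
```

```text
t 36.25 case xy [1.8 1.4] z 119.8 pos [ 0.5576 -0.133   0.1198] fix turn [0.04 0.   0.  ] F [-0.5 -0.4 -0.9] M [-0.04  0.03  0.  ] w 36.1 v 0.22
t 37.5 case xy [1.6 1.5] z 151.7 pos [ 0.5573 -0.1329  0.1517] fix turn [ 0.02 -0.01  0.  ] F [-0.1 -0.8 -0.5] M [-0.1   0.06  0.03] w 35.6 v 0.16
fin 185 x [-17.3  -4.9] y [-5.7  5.5] [-11.1  -0.1] [12.9 11.2] 0.2 55.0
```

View pics/side20.png

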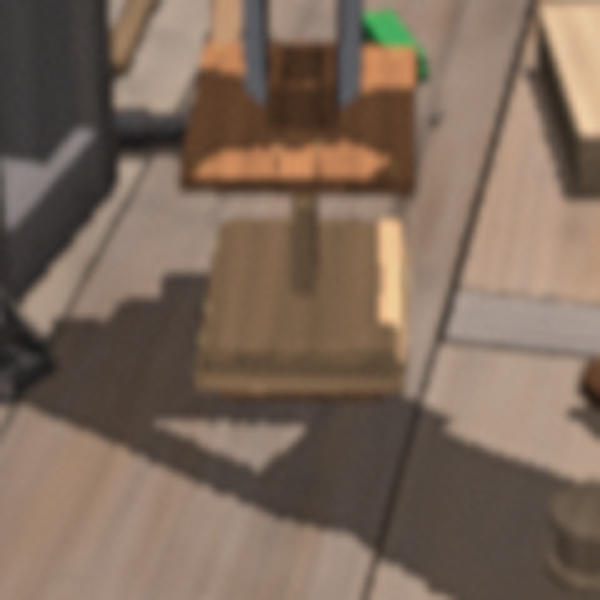

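View pics/w20.png

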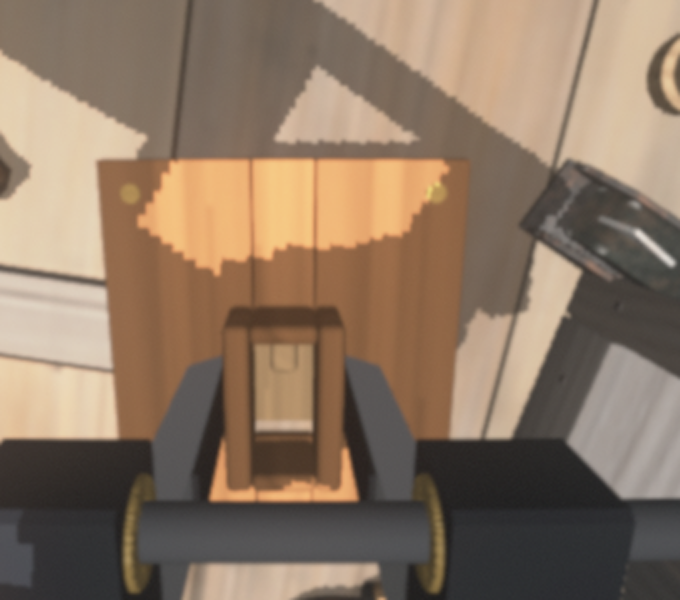

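Run:
```python
from h import *
o=ctrl.get_obs(); c=cams.read_camera("wrist"); W=cloud(c,o).reshape(-1,3); st(98.8,o)
d=np.linalg.norm(W[:,:2]-CASE,axis=1)
q=W[(d<.085)&(abs(W[:,2]-.145)<.006)]; A=np.c_[q[:,:2],np.ones(len(q))]; k=np.linalg.lstsq(A,q[:,2],rcond=None)[0]
print("outer plate z",np.median(q[:,2]).round(4),"tilt deg",np.degrees(k[:2]).round(2))
s=cams.read_camera("side"); V=cloud(s).reshape(-1,3)
q=V[(np.linalg.norm(V[:,:2]-CASE,axis=1)<.09)&(V[:,2]>.03)&(V[:,2]<.047)]
A=np.c_[q[:,:2],np.ones(len(q))]; k=np.linalg.lstsq(A,q[:,2],rcond=None)[0]
print("inner plate",len(q),np.median(q[:,2]).round(4),"tilt",np.degrees(k[:2]).round(2))
q=V[(np.linalg.norm(V[:,:2]-CASE,axis=1)<.05)&(V[:,2]>.055)&(V[:,2]<.105)]; print("fin",len(q),q[:,2].max().round(4),np.median(q,0).round(4))
t=cams.read_camera("top"); T=cloud(t)
for l,(x0,y0,x1,y1),zlo in [("spool1",(205,120,240,158),.06),("spool3",(200,258,232,290),.02),("screwdr",(120,260,195,330),.012)]:
    P=T[y0:y1,x0:x1].reshape(-1,3); P=P[(P[:,2]>zlo)&(P[:,2]<.09)]
    print(l,len(P),[np.round(x,1) for x in cv2.minAreaRect((P[:,:2]*1000).astype(np.float32))] if len(P)>4 else "")
save(t,"top_end")
```

```text
t 37.6 case xy [1.5 1.4] z 151.7 pos [ 0.5573 -0.1329  0.1517] fix turn [ 0.02 -0.01  0.  ] F [ 0.1 -0.7 -1.1] M [-0.04  0.03  0.  ] w 36.0 v 0.11
outer plate z 0.1459 tilt deg [-0.02  0.07]
inner plate 1037 0.0381 tilt [ 0.11 -0.69]
fin 72 0.096 [ 0.5534 -0.1204  0.0791]
spool1 199 [array([750.6,  12.6]), array([40.6, 40.7]), np.float64(16.7)]
spool3 0 
screwdr 353 [array([326.9, 204.3]), array([ 24.8, 181.8]), np.float64(40.4)]
```

View pics/top_end.png

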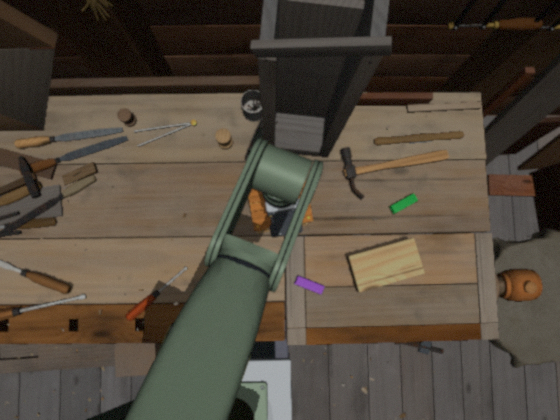

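Run:
```python
from h import *
s=cams.read_camera("side"); V=cloud(s).reshape(-1,3)
q=V[(abs(V[:,0]-.384)<.04)&(abs(V[:,1]-.034)<.04)&(V[:,2]>.034)&(V[:,2]<.05)]
print("spool3 top",len(q),q[:,:2].min(0).round(3),q[:,:2].max(0).round(3),np.median(q[:,2]).round(4)); st()
print(ctrl.sign_off())
```

```text
spool3 top 197 [0.36  0.014] [0.403 0.059] 0.0397
t 37.8 case xy [1.7 1.4] z 151.9 pos [ 0.5574 -0.1329  0.1519] fix turn [0.03 0.   0.  ] F [-1.4  0.3 -1. ] M [-0.08  0.06 -0.04] w 36.0 v 0.09
the job is handed in; nothing more can be done
None
```

The job is done and handed in at 37.8 s of the 61 s allowed, with the arm still gripping the outer lid above the case. No verdict was reported.

**What I did:** I pushed each of the three oilstones home with the shut fingers. I then carried both lids by the fin and lowered them onto the case until the fin was carrying no weight. After letting go, I took the outer lid by its collar and lifted it off alone, straight up by about 101 mm.

**What the last checks showed:**
- **Stones:** after the pushes, the three stone ends lay within about 0.5 to 1 mm of each other inside the front edge. The lids hide them now, so I could not look again.
- **Inner lid:** its plate top read 38.1 mm and its fin top 96.0 mm, which is what full seating should give.
- **Outer lid:** it was gripped at 36 mm, tilted less than 0.1°, and the arm was still.
- **Spools and screwdriver:** spool_1 and spool_3 were where they started, to within about 1 to 2 mm. The small screwdriver is partly hidden by the arm. Its measured outline looked shorter and its centre about 5 mm off, but what shows of it appeared unmoved.

**What did not go cleanly or disagreed:**
- My first push on the middle stone came in too high and wedged on its edge. I backed off and pushed again lower, with about 17 N on the wrist.
- A rough fit of the inner lid's plate from the side camera gave 0.7° of tilt. I put this down to skirt points mixed into the fit, since both heights match a seated lid.
- The cameras differed by about 2 mm on where the case is, so I took the move from the lids to the case from the wrist camera alone.

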